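Change the filter cartridges in a spring-clamp skid

TASK

Pull the slide valve's knob fully out before you touch any cartridge, then take each spent cartridge out of its spring holder and lay it in the discard bin, and clamp every fresh cartridge from the bench in a holder of its own: press the sprung follower back, lower the cartridge in and let it close, so that it lies flat on the holder's floor against the fixed stop. With all of them in, push the knob fully home again; handle cartridges only while the knob is out, and leave the jar, beaker and wrench alone.

Things in the scene. Friction and masses are not known exactly. Their poses are not given: they have to be found in the camera images.
- fresh1: A filter cartridge: white square-section body 36 x 36 mm and 84 mm long between two grey square end caps 44 x 44 x 14 mm; 110 mm long in all (along its own x), 160 g give or take, the same at both ends and on all four sides. Origin at its centre. Fresh: starts lying on the bench. May be absent.
- fresh2: A filter cartridge: white square-section body 36 x 36 mm and 84 mm long between two grey square end caps 44 x 44 x 14 mm; 110 mm long in all (along its own x), 160 g give or take, the same at both ends and on all four sides. Origin at its centre. Fresh: starts lying on the bench. May be absent.
- fresh3: A filter cartridge: white square-section body 36 x 36 mm and 84 mm long between two grey square end caps 44 x 44 x 14 mm; 110 mm long in all (along its own x), 160 g give or take, the same at both ends and on all four sides. Origin at its centre. Fresh: starts lying on the bench. May be absent.
- spent1: A filter cartridge: white square-section body 36 x 36 mm and 84 mm long between two grey square end caps 44 x 44 x 14 mm; 110 mm long in all (along its own x), 160 g give or take, the same at both ends and on all four sides. Origin at its centre. Spent: starts clamped in holder1.
- spent2: A filter cartridge: white square-section body 36 x 36 mm and 84 mm long between two grey square end caps 44 x 44 x 14 mm; 110 mm long in all (along its own x), 160 g give or take, the same at both ends and on all four sides. Origin at its centre. Spent: starts clamped in holder2.
- holder1: Steel spring-clamp holder, one of three alike on the 12 mm deck of the skid. Origin: centre of its underside on the deck, below the centre of a seated cartridge; +x along the cartridge, roughly away from the robot. Floor 8 mm above the origin. Fixed stop at -x: inner face at x = -55 mm, 16 mm thick, 56 mm wide, top 34 mm above the origin, 26 mm above the floor.
- seat1 (a point): The centre of a cartridge seated in holder1 (22 mm above the holder's floor, end against the fixed stop); axes as the holder's.
- follower1 (a joint): Sprung follower plate of holder1 (10 mm thick, 46 mm wide, from 10 to 76 mm above the holder's origin), m: 0 at rest, its face at x = +45 mm of the holder; pressed back along +x up to 0.03; 0.010 with a cartridge seated. Spring 4 N at rest, 6.5 N at 0.010, 11.5 N at 0.030; closes at once when let go.
- holder2: Holder like holder1. Low round-topped guide rails, tops 19 mm above the origin, stand 50 mm apart beside both end caps; the middle is open for the fingers. A rear bracket (x = 122 to 138 mm, 56 mm high) carries the follower's rod.
- seat2 (a point): The centre of a cartridge seated in holder2 (22 mm above the holder's floor, end against the fixed stop); axes as the holder's.
- follower2 (a joint): Sprung follower plate of holder2 (10 mm thick, 46 mm wide, from 10 to 76 mm above the holder's origin), m: 0 at rest, its face at x = +45 mm of the holder; pressed back along +x up to 0.03; 0.010 with a cartridge seated. Spring 4 N at rest, 6.5 N at 0.010, 11.5 N at 0.030; closes at once when let go.
- holder3: Holder like holder1. The free gap between fixed stop and follower at rest is 100 mm, the cartridge 110 mm: e.g. hold the cartridge level just above the stop, push its end against the taller follower plate, and lower it.
- seat3 (a point): The centre of a cartridge seated in holder3 (22 mm above the holder's floor, end against the fixed stop); axes as the holder's.
- follower3 (a joint): Sprung follower plate of holder3 (10 mm thick, 46 mm wide, from 10 to 76 mm above the holder's origin), m: 0 at rest, its face at x = +45 mm of the holder; pressed back along +x up to 0.03; 0.010 with a cartridge seated. Spring 4 N at rest, 6.5 N at 0.010, 11.5 N at 0.030; closes at once when let go.
- bin: Fixed grey open discard bin, 150 (x) x 170 (y) x 45 mm high, walls and floor 5 mm. Origin: centre of its underside, on the bench; two cartridges lie in it side by side along its x.
- slide_knob (a joint): Slide of the valve, m: 0 pushed home, 0.040 fully pulled out. A stiff detent, felt as 4 N of friction all the way, keeps it wherever it is left.
- knob_grip (a point): Centre of the slide valve's round black knob, 40 mm diameter, 24 mm thick, on a 12 mm rod from the front of a grey block (100 x 80 x 115 mm high, a gauge on top to 215 mm, 65 mm behind the front face). Knob axis level, 80 mm above the bench; its x axis points into the block, pulling out is along -x. When home the centre is 44 mm in front of the block.
- jar: Bystander: white reagent jar with a blue cap, 60 mm diameter, 75 mm high, origin under its centre.
- beaker: Bystander: glass beaker, 80 mm diameter, 100 mm high, origin under its centre.
- wrench: Bystander: steel wrench, 180 mm long, lying on the bench.

How it is judged (in metres and radians):
On the way, in this order (a step that is already met when the one before it is completed fails the run):
1. the slide knob is pulled fully out (value of joint slide_knob above 0.034 m), for 0.2 s.
2. with the knob out, every spent cartridge lies in the bin and every fresh one is clamped in a holder (value of joint slide_knob above 0.034 m and ((x of fresh1 in the frame of seat1 between -0.005 and 0.005 m and y of fresh1 in the frame of seat1 between -0.006 and 0.006 m and z of fresh1 in the frame of seat1 between -0.004 and 0.004 m and angle between the x axis of fresh1 and the x axis of seat1, either way round below 0.1 rad) or (x of fresh1 in the frame of seat2 between -0.005 and 0.005 m and y of fresh1 in the frame of seat2 between -0.006 and 0.006 m and z of fresh1 in the frame of seat2 between -0.004 and 0.004 m and angle between the x axis of fresh1 and the x axis of seat2, either way round below 0.1 rad) or (x of fresh1 in the frame of seat3 between -0.005 and 0.005 m and y of fresh1 in the frame of seat3 between -0.006 and 0.006 m and z of fresh1 in the frame of seat3 between -0.004 and 0.004 m and angle between the x axis of fresh1 and the x axis of seat3, either way round below 0.1 rad)) and ((x of fresh2 in the frame of seat1 between -0.005 and 0.005 m and y of fresh2 in the frame of seat1 between -0.006 and 0.006 m and z of fresh2 in the frame of seat1 between -0.004 and 0.004 m and angle between the x axis of fresh2 and the x axis of seat1, either way round below 0.1 rad) or (x of fresh2 in the frame of seat2 between -0.005 and 0.005 m and y of fresh2 in the frame of seat2 between -0.006 and 0.006 m and z of fresh2 in the frame of seat2 between -0.004 and 0.004 m and angle between the x axis of fresh2 and the x axis of seat2, either way round below 0.1 rad) or (x of fresh2 in the frame of seat3 between -0.005 and 0.005 m and y of fresh2 in the frame of seat3 between -0.006 and 0.006 m and z of fresh2 in the frame of seat3 between -0.004 and 0.004 m and angle between the x axis of fresh2 and the x axis of seat3, either way round below 0.1 rad)) and ((x of fresh3 in the frame of seat1 between -0.005 and 0.005 m and y of fresh3 in the frame of seat1 between -0.006 and 0.006 m and z of fresh3 in the frame of seat1 between -0.004 and 0.004 m and angle between the x axis of fresh3 and the x axis of seat1, either way round below 0.1 rad) or (x of fresh3 in the frame of seat2 between -0.005 and 0.005 m and y of fresh3 in the frame of seat2 between -0.006 and 0.006 m and z of fresh3 in the frame of seat2 between -0.004 and 0.004 m and angle between the x axis of fresh3 and the x axis of seat2, either way round below 0.1 rad) or (x of fresh3 in the frame of seat3 between -0.005 and 0.005 m and y of fresh3 in the frame of seat3 between -0.006 and 0.006 m and z of fresh3 in the frame of seat3 between -0.004 and 0.004 m and angle between the x axis of fresh3 and the x axis of seat3, either way round below 0.1 rad)) and x of spent1 in the frame of bin between -0.07 and 0.07 m and y of spent1 in the frame of bin between -0.08 and 0.08 m and height (world z) of each of spent1, spent2 below 0.05 m and x of spent2 in the frame of bin between -0.07 and 0.07 m and y of spent2 in the frame of bin between -0.08 and 0.08 m), for 0.2 s.
At the end, for the whole second after the job is handed in: The knob is home (within 5 mm). Every fresh cartridge is seated in a holder: within 5 mm of the seat along, 6 mm across and 4 mm in height, aligned within 0.1 rad. Every spent cartridge is inside the bin, its centre below 50 mm. All at rest (value of joint slide_knob below 0.005 m and ((x of fresh1 in the frame of seat1 between -0.005 and 0.005 m and y of fresh1 in the frame of seat1 between -0.006 and 0.006 m and z of fresh1 in the frame of seat1 between -0.004 and 0.004 m and angle between the x axis of fresh1 and the x axis of seat1, either way round below 0.1 rad) or (x of fresh1 in the frame of seat2 between -0.005 and 0.005 m and y of fresh1 in the frame of seat2 between -0.006 and 0.006 m and z of fresh1 in the frame of seat2 between -0.004 and 0.004 m and angle between the x axis of fresh1 and the x axis of seat2, either way round below 0.1 rad) or (x of fresh1 in the frame of seat3 between -0.005 and 0.005 m and y of fresh1 in the frame of seat3 between -0.006 and 0.006 m and z of fresh1 in the frame of seat3 between -0.004 and 0.004 m and angle between the x axis of fresh1 and the x axis of seat3, either way round below 0.1 rad)) and ((x of fresh2 in the frame of seat1 between -0.005 and 0.005 m and y of fresh2 in the frame of seat1 between -0.006 and 0.006 m and z of fresh2 in the frame of seat1 between -0.004 and 0.004 m and angle between the x axis of fresh2 and the x axis of seat1, either way round below 0.1 rad) or (x of fresh2 in the frame of seat2 between -0.005 and 0.005 m and y of fresh2 in the frame of seat2 between -0.006 and 0.006 m and z of fresh2 in the frame of seat2 between -0.004 and 0.004 m and angle between the x axis of fresh2 and the x axis of seat2, either way round below 0.1 rad) or (x of fresh2 in the frame of seat3 between -0.005 and 0.005 m and y of fresh2 in the frame of seat3 between -0.006 and 0.006 m and z of fresh2 in the frame of seat3 between -0.004 and 0.004 m and angle between the x axis of fresh2 and the x axis of seat3, either way round below 0.1 rad)) and ((x of fresh3 in the frame of seat1 between -0.005 and 0.005 m and y of fresh3 in the frame of seat1 between -0.006 and 0.006 m and z of fresh3 in the frame of seat1 between -0.004 and 0.004 m and angle between the x axis of fresh3 and the x axis of seat1, either way round below 0.1 rad) or (x of fresh3 in the frame of seat2 between -0.005 and 0.005 m and y of fresh3 in the frame of seat2 between -0.006 and 0.006 m and z of fresh3 in the frame of seat2 between -0.004 and 0.004 m and angle between the x axis of fresh3 and the x axis of seat2, either way round below 0.1 rad) or (x of fresh3 in the frame of seat3 between -0.005 and 0.005 m and y of fresh3 in the frame of seat3 between -0.006 and 0.006 m and z of fresh3 in the frame of seat3 between -0.004 and 0.004 m and angle between the x axis of fresh3 and the x axis of seat3, either way round below 0.1 rad)) and x of spent1 in the frame of bin between -0.07 and 0.07 m and y of spent1 in the frame of bin between -0.08 and 0.08 m and height (world z) of each of spent1, spent2 below 0.05 m and x of spent2 in the frame of bin between -0.07 and 0.07 m and y of spent2 in the frame of bin between -0.08 and 0.08 m and linear speed of each of fresh1, fresh2, fresh3, spent1, spent2 below 0.02 m/s); the robot touches nothing.
It fails at once if a cartridge is handled while the slide knob is in (value of joint slide_knob below 0.02 m and (contact force between the fingers and fresh1 above 1 N or contact force between the fingers and fresh2 above 1 N or contact force between the fingers and fresh3 above 1 N or contact force between the fingers and spent1 above 1 N or contact force between the fingers and spent2 above 1 N)).
It fails at once if the jar is disturbed (distance of jar from where it was at the start of the episode above 0.04 m).
It fails at once if the beaker is disturbed (distance of beaker from where it was at the start of the episode above 0.04 m).
It fails at once if the wrench is disturbed (distance of wrench from where it was at the start of the episode above 0.04 m).
Of fresh1, fresh2, fresh3 only 2 to 3 are there at a start; the rules pass over those that are not, and their reading is None.
At some moment in a run one of fresh1, fresh2, fresh3 may be knocked a few centimetres aside while the robot is not near it.
Once in a run the grip may slacken for a moment while it holds something.
It also fails if it takes over 210 s, if anything falls off the work surface, if the arm or the gripper's body presses on something with over 40 N, if the wrist force passes 120 N, or if a joint passes its speed limit or range.

ROBOT

A 6-joint arm with a two-finger parallel gripper is mounted at the origin on the work surface. World frame = base frame: x ahead of the robot, y to its left, z up, the work surface at z = 0. Lengths are in mm, angles in rad, forces in N, time in s.
With the tool pointing down it reaches from about 350 to 1000 mm from the base axis. Payload 7.1 kg.
Tool frame: the origin (TCP) lies on the centre line of the jaws, within the pads' length; the fingertips stand 19 mm ahead of it and the grasp point (between the pads) is the TCP; z points along the fingers, y is the line along which they close (so a half turn about z gives the same grasp; the last joint's range is limited). The gripper opens to 85 mm and grips with 20 to 120 N. Pads are 22 mm wide; open, the fingers measure 114 mm over their backs; the gripper's body (76 mm by 85 mm) begins 54 mm behind the grasp point. The pads swing forward as they close: fully open they stand 13 mm farther back than shut.
Start: joints at [-0.019, 0.423, 1.63, -0, 1.089, -0.019], TCP at [624.984, 0.026, 250.319] pointing down, gripper open.
Joint ranges: [-3, 3], [-0.9, 2.11], [0.09, 2.58], [-1.31, 4.45], [0.11, 2.69], [-2.54, 2.54]. Speed limits (rad/s): [2.39, 2.39, 3.01, 3.14, 3.14, 3.14].

INTERFACE

Orientations are given as a rotation vector (axis times angle).
In Python, from plant import arm, optics gives the robot as it stands (arm), with the cameras (optics).
- The arm moves only by the tool shift_gripper, called in YAML: its name, and indented under it one key for each argument. Schema: {"type":"object","properties":{"segments":{"type":"array","items":{"type":"object","properties":{"tx":{"type":"number"},"ty":{"type":"number"},"tz":{"type":"number"},"twist":{"type":"number"},"jaw":{"type":"number"}},"additionalProperties":false,"required":["jaw"]},"minItems":1,"maxItems":20},"only":{"type":"string"},"quiet":{"type":"boolean"},"lines":{"type":"string"}},"required":["segments"],"additionalProperties":false}. segments is a list of rows, 1 to 20 of them, each an object with the fields tx, ty, tz (the shift in mm), twist (a turn about the tool's z in rad), jaw (the finger opening in mm); a field left out counts as zero (the opening has to be given); each row is the pose to reach, as a shift and turn from the pose commanded when the call began, along the tool's axes at that moment; what a row does not reach only later rows make up. A row lasts 1/8 s, in which the tool goes at most 62.5 mm and 0.188 rad, less where a joint would pass 70% of its speed; a pose out of reach is approached as far as the arm can. The fingers move at their own pace and stop on an object; the grip force is fixed at half the most. Time passes only in rows, so rows that do not move let the fingers close. The tool returns the time, the measured TCP pose, the force, the opening and the grip force at its end. only (a regular expression) keeps the lines of the reply that match it, lines (a string "A,B") keeps lines A to B, and quiet returns only ok. Input that does not fit is refused with a message, and nothing moves.
- arm.sense(): the state, without advancing time (a new reading comes with each control period).
- optics.get_image(name): name is "scene" or "side" or "wrist"; returns a dict with "frame" (420x560x3 uint8, red, green, blue), "fov_y" (degrees; the focal length in pixels is half the picture's height over the tangent of half this angle, whatever the lens; pixels are square), "cx", "cy" (the principal point, pixels), "dist_coeffs" ([k1, k2, p1, p2, k3] as OpenCV has them; the pictures are not rectified), "view" (4x4, takes a point from world to camera coordinates). Camera axes: x right, y down, z forward; pixel columns grow to the right and rows downward; lengths in mm; the calibration is good to about 2 mm. A picture is of the moment at which its call begins. There is no depth.
- arm.hand_in(): hands the job in; it is judged then, once.
The state is a dict: "time": time; "qpos": joint angles; "dq": joint speeds; "tau": joint torques, N m; "ee_pos": TCP position; "eef_rot": TCP orientation; "wrist_force": force on the tool from outside, world axes, zero at the start; "moment": the same for the moment, N m; "gripper_width": finger opening in mm; "finger_force": force on a finger pad.
Only numpy, scipy, OpenCV 4.12 (cv2) and the standard library are available. Lean on these libraries where they do the work, as an engineer would, in place of code of your own. Each camera call takes 0.05 s, during which the arm holds its last target. There are 200 camera calls.

## Working session

There is one attempt and no reset: what is moved stays moved. The work goes in short steps, Python scripts to look and compute and a tool call to move; the robot and the scene stay as the last step left them, time stands still between calls to the robot, and variables do not carry over. Pictures are saved under pics/ and viewed, at most 14 in all, crops included, and the job is handed in when it is done.

```bash
ls; mkdir -p pics; python3 - <<'E'
from plant import arm, optics
import cv2,numpy as np
print(arm.sense())
for n in ("scene","side","wrist"):
    d=optics.get_image(n); cv2.imwrite(f"pics/{n}0.png",d["frame"][:,:,::-1])
    np.savez(f"pics/{n}0.npz",**d)
    print(n,d["fov_y"],d["cx"],d["cy"],d["dist_coeffs"],np.round(d["view"],3).tolist())
E
```

```text
pics
plant.py
{'time': 0.0, 'qpos': array([-1.89666908e-02,  4.23838152e-01,  1.63071256e+00,  2.47274448e-05,
        1.08858840e+00, -1.89775137e-02]), 'dq': array([ 1.46132897e-03, -4.60735157e-04,  2.63093989e-06, -1.07617282e-03,
       -2.66992689e-05, -1.99322089e-03]), 'tau': array([ 6.87376578e-04, -5.57382560e+01, -2.81743366e+01,  7.52266601e-05,
        7.21184188e-03,  1.02962622e-05]), 'ee_pos': array([6.24473469e+02, 6.27042325e-02, 2.49538481e+02]), 'eef_rot': array([-2.22064339e+00, -2.22064192e+00,  1.65941439e-03]), 'wrist_force': array([ 0.63266556,  0.84300167, -0.42650848]), 'moment': array([ 0.02168948,  0.02079525, -0.02054426]), 'finger_force': 0.0, 'gripper_width': 85.52664153782004}
scene 53.406972104971565 275.4526671494538 206.1091438349803 [0.01559267 0.         0.         0.         0.        ] [[0.156, 0.988, -0.005, -57.443], [0.832, -0.134, -0.538, -361.608], [-0.532, 0.08, -0.843, 1475.209], [0.0, 0.0, 0.0, 1.0]]
side 42.09208547714867 286.89864288338356 213.27870751074963 [-0.21809511  0.          0.          0.          0.        ] [[-0.935, -0.354, 0.016, 455.657], [-0.198, 0.485, -0.852, 194.454], [0.294, -0.799, -0.524, 1463.841], [0.0, 0.0, 0.0, 1.0]]
wrist 64.47854404292703 279.35872403564895 206.2496980235612 [-0.00242471  0.          0.          0.          0.        ] [[1.0, -0.001, -0.0, -624.322], [-0.001, -0.963, 0.27, -33.779], [-0.0, -0.27, -0.963, 378.365], [0.0, 0.0, 0.0, 1.0]]
```

View pics/scene0.png

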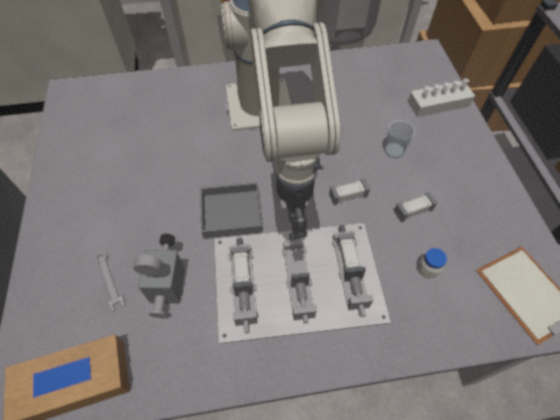

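View pics/side0.png

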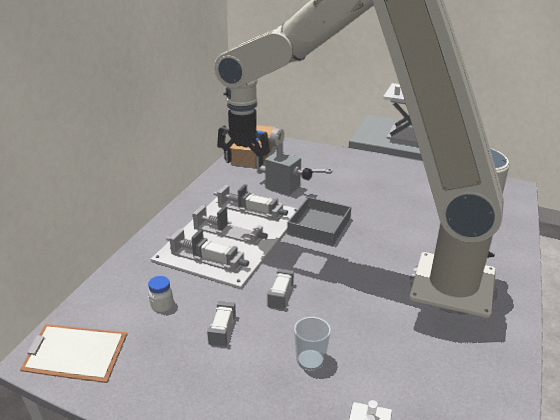

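View pics/wrist0.png

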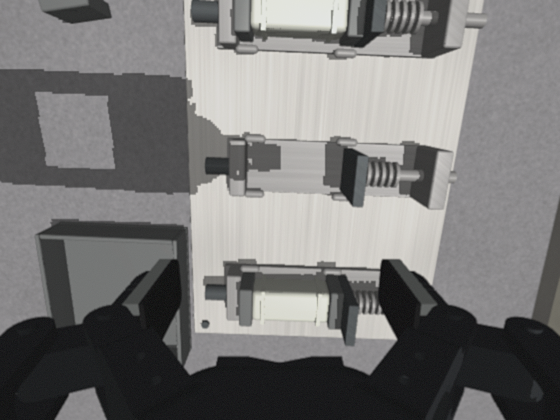

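```bash
cat > h.py <<'E'
import numpy as np, cv2
from scipy.spatial.transform import Rotation as R
def load(f): return dict(np.load(f"pics/{f}.npz"))
def snap(name,f):
    from plant import arm, optics
    d=optics.get_image(name); np.savez(f"pics/{f}.npz",**d); cv2.imwrite(f"pics/{f}.png",d["frame"][:,:,::-1]); return d
def K(d):
    f=210/np.tan(np.radians(float(d["fov_y"]))/2); return np.array([[f,0,d["cx"]],[0,f,d["cy"]],[0,0,1.]])
def ray(d,uv):
    p=cv2.undistortPoints(np.array(uv,float).reshape(-1,1,2),K(d),np.array(d["dist_coeffs"])).reshape(-1,2)
    V=np.array(d["view"]); Rm=V[:3,:3]
    return -Rm.T@V[:3,3],np.c_[p,np.ones(len(p))]@Rm
def plane(d,uv,z):
    o,r=ray(d,uv); return o+r*((z-o[2])/r[:,2])[:,None]
def tri(*obs):
    A=np.zeros((3,3));b=np.zeros(3)
    for d,uv in obs:
        o,r=ray(d,uv); r=r[0]/np.linalg.norm(r[0]); M=np.eye(3)-np.outer(r,r); A+=M;b+=M@o
    return np.linalg.solve(A,b)
def proj(d,P):
    V=np.array(d["view"]); return cv2.projectPoints(np.array(P,float).reshape(-1,1,3),cv2.Rodrigues(V[:3,:3])[0],V[:3,3],K(d),np.array(d["dist_coeffs"]))[0].reshape(-1,2)
def go(P,ang=None):
    """tool-axis shift to world point P (mm); ang = world yaw (rad) wanted for tool y (closing line)"""
    from plant import arm, optics
    s=arm.sense(); T=R.from_rotvec(s["eef_rot"]).as_matrix()
    print("ee",s["ee_pos"].round(1),"t",round(s["time"],2),"yaw_y",round(np.arctan2(T[1,1],T[0,1]),4),"shift",(T.T@(np.array(P)-s["ee_pos"])).round(1),end=" ")
    if ang is not None:
        d=-(ang-np.arctan2(T[1,1],T[0,1])); d=(d+np.pi/2)%np.pi-np.pi/2; print("turn",round(d,4),"q6",s["qpos"][5].round(3),end="")
    print()
E
python3 - <<'E'
from h import *
s,e=load("scene0"),load("side0")
for n,a,b in [("knob",(167,240),(307,174)),("freshA",(350,190),(281,286)),("freshB",(416,206),(222,324))]:
    print(n,tri((s,a),(e,b)).round(0))
print(plane(s,[(232,212),(350,255),(298,272),(241,268)],30).round(0))
E
```

```text
knob [ 538. -317.   77.]
freshA [427. 213.  28.]
freshB [508. 391.  20.]
[[ 452. -139.   30.]
 [ 638.  160.   30.]
 [ 664.   13.   30.]
 [ 629. -134.   30.]]
```

shift_gripper:
  segments:
    - {"tx":-60,"ty":-20,"twist":-0.18,"jaw":85}
    - {"tx":-120,"ty":-40,"twist":-0.36,"jaw":85}
    - {"tx":-180,"ty":-60,"twist":-0.54,"jaw":85}
    - {"tx":-240,"ty":-80,"twist":-0.72,"jaw":85}
    - {"tx":-300,"ty":-100,"twist":-0.9,"jaw":85}
    - {"tx":-317,"ty":-104,"twist":-1.08,"jaw":85}
    - {"tx":-317,"ty":-104,"twist":-1.26,"jaw":85}
    - {"tx":-317,"ty":-104,"twist":-1.44,"jaw":85}
    - {"tx":-317,"ty":-104,"twist":-1.571,"jaw":85}
    - {"tx":-317,"ty":-104,"twist":-1.571,"jaw":85}

```text
time: 1.4
ee_pos: [520.8, -316.9, 250.0]
eef_rot: [-0.002, -3.141, -0.0]
wrist_force: [-0.4, -1.1, 0.4]
gripper_width: 85.4
finger_force: 0.0
```

```bash
python3 -c "
from h import *
snap('wrist','k1');go([538,-317,77],1.571)"
```

```text
ee [ 520.9 -316.9  250.1] t 1.45 yaw_y 1.5682 shift [-1.720e+01 -1.000e-01  1.731e+02] turn -0.0028 q6 -2.134
```

View pics/k1.png

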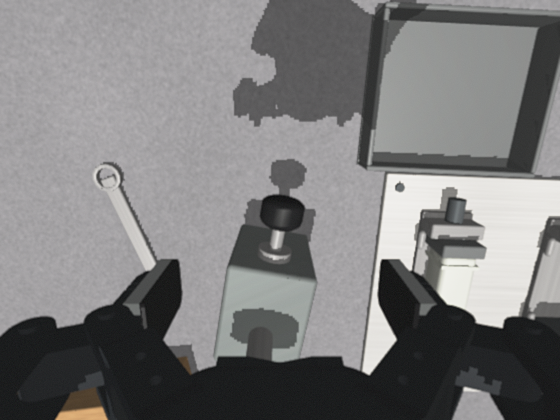

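shift_gripper:
  segments:
    - {"tx":20,"tz":30,"jaw":85}
    - {"tx":40,"tz":60,"jaw":85}
    - {"tx":40,"tz":60,"jaw":85}

```text
time: 1.82
ee_pos: [478.8, -315.9, 188.3]
eef_rot: [-0.004, -3.137, -0.005]
wrist_force: [0.8, 0.8, -0.0]
gripper_width: 85.0
finger_force: 0.0
```

```bash
cat >> h.py <<'E'
def blob(d,near,lo,hi,box=60):
    """largest-near blob with gray in [lo,hi] and low saturation; returns contour centroid & minAreaRect"""
    g=cv2.cvtColor(np.array(d["frame"]),cv2.COLOR_RGB2GRAY); m=cv2.inRange(g,lo,hi)
    u,v=map(int,near); w=np.zeros_like(m); w[max(v-box,0):v+box,max(u-box,0):u+box]=255; m&=w
    m=cv2.morphologyEx(m,cv2.MORPH_OPEN,np.ones((3,3)))
    cs=[c for c in cv2.findContours(m,cv2.RETR_EXTERNAL,cv2.CHAIN_APPROX_NONE)[0] if cv2.contourArea(c)>40]
    c=max(cs,key=lambda c:cv2.contourArea(c)-5*abs(cv2.pointPolygonTest(c,(float(u),float(v)),True))*(cv2.pointPolygonTest(c,(float(u),float(v)),False)<0))
    return c,cv2.minAreaRect(c)
E
python3 - <<'E'
from h import *
a=load('k1'); b=snap('wrist','k2')
pr=tri((load('scene0'),(167,240)),(a,(282,213))); print(pr)
n2=proj(b,[pr])[0]; print(n2)
ca,ra=blob(a,(282,213),0,45,30); cb,rb=blob(b,n2,0,45,45)
for c,r in((ca,ra),(cb,rb)): print(cv2.contourArea(c),r,cv2.boundingRect(c))
print(tri((a,ra[0]),(b,rb[0])))
print("rod dir",plane(a,[(282,213),(275,255)],80),plane(a,[(240,228),(315,246),(226,268),(313,281)],115))
E
```

```text
[ 541.65755208 -314.29940343   79.28867239]
[280.3854791  288.43992446]
844.0 ((281.54052734375, 212.2567596435547), (41.9217414855957, 34.52378845214844), 9.462321281433105) (260, 195, 44, 36)
1433.5 ((280.49993896484375, 286.5), (50.55902099609375, 43.564388275146484), 8.746162414550781) (255, 265, 52, 46)
[ 541.76471246 -314.17809767   76.06604407]
rod dir [[ 541.29710269 -313.77397198   80.        ]
 [ 583.23329248 -320.45053236   80.        ]] [[ 543.49523663 -348.61696063  115.        ]
 [ 559.54542389 -286.49513156  115.        ]
 [ 579.52689802 -361.76280574  115.        ]
 [ 591.97908502 -287.33415261  115.        ]]
```

View pics/k2.png

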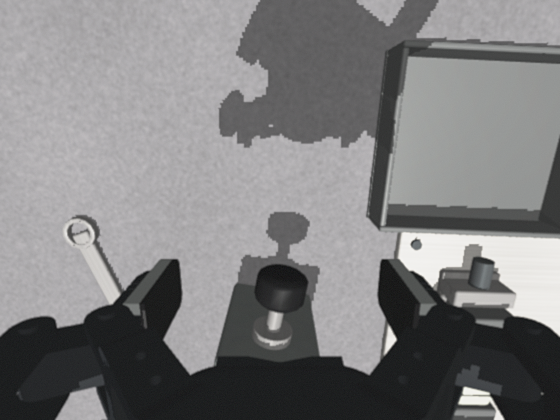

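```bash
python3 -c "
from h import *
go([541.5,-315,79],1.409)"
```

```text
ee [ 480.7 -316.8  190. ] t 1.88 yaw_y 1.5688 shift [-60.9   1.8 111. ] turn 0.1598 q6 -2.172
```

shift_gripper:
  segments:
    - {"tx":-30,"ty":1,"twist":0.08,"jaw":85}
    - {"tx":-62,"ty":1,"twist":0.16,"jaw":85}
    - {"tx":-62,"ty":1,"tz":50,"twist":0.16,"jaw":85}
    - {"tx":-62,"ty":1,"tz":108,"twist":0.16,"jaw":85}
    - {"tx":-62,"ty":1,"tz":108,"twist":0.16,"jaw":85}
    - {"tx":-62,"ty":1,"tz":108,"twist":0.16,"jaw":85}

```text
time: 2.62
ee_pos: [544.9, -316.9, 84.8]
eef_rot: [0.251, 3.128, -0.002]
wrist_force: [0.5, 0.2, 0.5]
gripper_width: 85.0
finger_force: 0.0
```

```bash
python3 -c "
from h import *
go([541.5,-315,79],1.409)"
```

```text
ee [ 544.9 -316.9   84.8] t 2.62 yaw_y 1.4107 shift [3.7 1.3 5.7] turn 0.0017 q6 -1.956
```

shift_gripper:
  segments:
    - {"tx":1,"ty":1,"tz":2,"jaw":85}
    - {"tx":1,"ty":1,"tz":2,"jaw":20}
    - {"tx":1,"ty":1,"tz":2,"jaw":20}
    - {"tx":1,"ty":1,"tz":2,"jaw":20}
    - {"tx":1,"ty":1,"tz":2,"jaw":20}
    - {"tx":1,"ty":1,"tz":2,"jaw":20}
    - {"tx":1,"ty":1,"tz":2,"jaw":20}

```text
time: 3.5
ee_pos: [542.4, -315.2, 81.4]
eef_rot: [0.251, 3.131, -0.001]
wrist_force: [-1.3, 1.3, 6.9]
gripper_width: 38.4
finger_force: 59.3
```

```bash
python3 -c "
from h import *
go([541.5,-315,79],1.409)"
```

```text
ee [ 542.4 -315.2   81.4] t 3.5 yaw_y 1.4106 shift [0.9 0.1 2.4] turn 0.0016 q6 -1.956
```

shift_gripper:
  segments:
    - {"tx":10,"jaw":20}
    - {"tx":20,"jaw":20}
    - {"tx":30,"jaw":20}
    - {"tx":40,"jaw":20}
    - {"tx":41,"jaw":20}
    - {"tx":41,"jaw":20}
    - {"tx":41,"jaw":20}

```text
time: 4.38
ee_pos: [502.9, -308.1, 81.4]
eef_rot: [0.251, 3.128, -0.0]
wrist_force: [5.2, 4.8, 7.2]
gripper_width: 38.5
finger_force: 60.8
```

```bash
python3 -c "
from h import *
go([541.5,-315,79],1.409)"
```

```text
ee [ 502.9 -308.1   81.4] t 4.38 yaw_y 1.4105 shift [-39.2  -0.7   2.5] turn 0.0015 q6 -1.982
```

shift_gripper:
  segments:
    - {"tx":2,"jaw":20}
    - {"tx":2,"jaw":20}
    - {"tx":2,"jaw":20}

```text
time: 4.75
ee_pos: [502.8, -308.1, 81.5]
eef_rot: [0.251, 3.125, -0.002]
wrist_force: [12.7, 6.0, 0.6]
gripper_width: 38.5
finger_force: 60.2
```

shift_gripper:
  segments:
    - {"tx":-1,"jaw":85}
    - {"tx":-1,"jaw":85}
    - {"tx":-1,"jaw":85}
    - {"tx":-1,"tz":-60,"jaw":85}
    - {"tx":-1,"tz":-120,"jaw":85}
    - {"tx":-1,"tz":-130,"jaw":85}
    - {"tx":-1,"tz":-130,"jaw":85}

```text
time: 5.62
ee_pos: [500.6, -308.3, 210.8]
eef_rot: [0.251, 3.131, -0.001]
wrist_force: [-0.4, 0.4, -0.4]
gripper_width: 85.0
finger_force: 0.0
```

```bash
python3 -c "
from h import *
d=snap('wrist','k3');go([541.5,-315,250],1.57)
print(proj(d,[[502,-308,78],[541,-315,78]]))
c,r=blob(d,proj(d,[[502,-308,78]])[0],0,45,40);print(r,plane(d,[r[0]],78))"
```

```text
ee [ 499.9 -307.8  209.5] t 5.67 yaw_y 1.4108 shift [-42.1  -0.4 -40.6] turn -0.1592 q6 -1.983
[[279.25113006 203.53684929]
 [278.44917274 249.52245531]]
((280.5, 203.0), (38.0, 47.0), 90.0) [[ 501.72103994 -306.94496778   78.        ]]
```

shift_gripper:
  segments:
    - {"tz":-60,"jaw":85}
    - {"tx":-20,"ty":50,"tz":-90,"twist":-0.08,"jaw":85}
    - {"tx":-40,"ty":100,"tz":-120,"twist":-0.16,"jaw":85}
    - {"tx":-60,"ty":160,"tz":-120,"twist":-0.16,"jaw":85}
    - {"tx":-90,"ty":220,"tz":-120,"twist":-0.16,"jaw":85}
    - {"tx":-120,"ty":280,"tz":-120,"twist":-0.16,"jaw":85}
    - {"tx":-146,"ty":340,"tz":-120,"twist":-0.16,"jaw":85}
    - {"tx":-146,"ty":346,"tz":-120,"twist":-0.16,"jaw":85}
    - {"tx":-146,"ty":346,"tz":-120,"twist":-0.16,"jaw":85}
    - {"tx":-146,"ty":346,"tz":-120,"twist":-0.16,"jaw":85}

```text
time: 6.92
ee_pos: [698.9, 8.8, 329.3]
eef_rot: [-0.001, -3.139, 0.001]
wrist_force: [0.2, -0.9, -0.2]
gripper_width: 84.8
finger_force: 0.0
```

```bash
python3 -c "
from h import *
snap('wrist','d1');go([640,30,250],1.57)"
```

```text
ee [699.1   8.5 329.8] t 6.97 yaw_y 1.5693 shift [59.  21.5 79.9] turn -0.0007 q6 -1.574
```

View pics/d1.png

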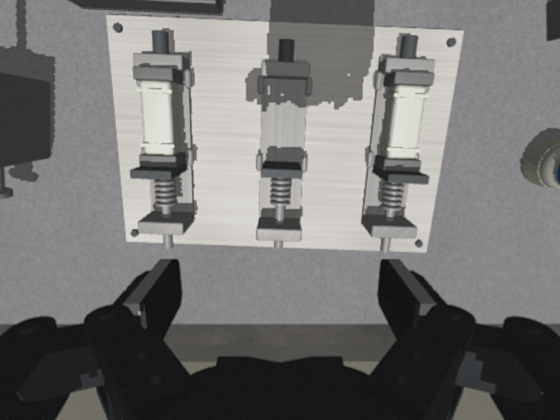

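shift_gripper:
  segments:
    - {"tx":30,"tz":40,"jaw":85}
    - {"tx":59,"tz":80,"jaw":85}
    - {"tx":59,"tz":80,"jaw":85}
    - {"tx":59,"tz":80,"jaw":85}

```text
time: 7.48
ee_pos: [641.9, 9.1, 251.8]
eef_rot: [0.002, 3.139, -0.0]
wrist_force: [0.9, -0.3, 0.6]
gripper_width: 84.9
finger_force: 0.0
```

```bash
python3 - <<'E'
from h import *
b=snap('wrist','d2'); a=load('d1')
fa=a["frame"]; print(fa[115,130:200:4].tolist()); print(fa[60:175:4,158].tolist()); print(fa[60:190:5,280].tolist())
big=cv2.resize(b["frame"][:270,40:540,::-1],(800,432)); cv2.imwrite("pics/d2c.png",big)
E
```

```text
[[197, 194, 189], [197, 194, 189], [197, 194, 189], [188, 188, 180], [217, 218, 208], [217, 219, 209], [220, 220, 211], [221, 222, 214], [222, 225, 216], [223, 225, 220], [179, 180, 170], [79, 80, 76], [80, 79, 75], [89, 88, 87], [176, 174, 171], [110, 109, 106], [206, 202, 198], [205, 203, 198]]
[[163, 162, 159], [159, 158, 156], [109, 111, 110], [124, 126, 125], [130, 131, 130], [97, 97, 94], [218, 219, 209], [152, 152, 144], [219, 220, 213], [220, 220, 212], [220, 221, 213], [221, 221, 214], [221, 222, 214], [222, 222, 214], [222, 223, 215], [222, 223, 215], [222, 224, 215], [223, 224, 216], [222, 224, 216], [222, 224, 217], [222, 224, 217], [222, 224, 216], [222, 224, 218], [221, 221, 210], [110, 111, 110], [137, 138, 137], [64, 64, 65], [32, 33, 35], [88, 93, 95]]
[[40, 42, 42], [96, 95, 94], [93, 93, 92], [83, 82, 81], [93, 93, 91], [94, 93, 91], [94, 92, 92], [119, 119, 117], [93, 93, 91], [175, 173, 171], [183, 180, 178], [181, 179, 177], [183, 181, 178], [183, 181, 178], [185, 182, 180], [186, 183, 182], [185, 183, 181], [186, 184, 181], [92, 92, 90], [92, 91, 91], [85, 85, 84], [35, 36, 35], [97, 100, 101], [99, 104, 105], [89, 88, 87], [77, 77, 76]]
```

View pics/d2c.png

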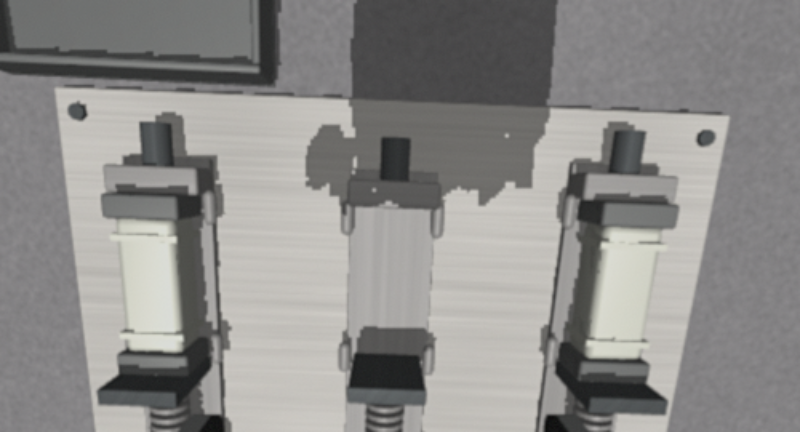

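```bash
cat >> h.py <<'E'
def white(d,amin=150):
    f=np.array(d["frame"]).astype(int); m=((f[...,1]>=f[...,0])&(f[...,1]>206)&(f[...,0]-f[...,2]>3)).astype(np.uint8)*255
    m=cv2.morphologyEx(m,cv2.MORPH_CLOSE,np.ones((5,5)))
    m=cv2.morphologyEx(m,cv2.MORPH_OPEN,np.ones((5,5)))
    return [(cv2.contourArea(c),cv2.minAreaRect(c)) for c in cv2.findContours(m,cv2.RETR_EXTERNAL,cv2.CHAIN_APPROX_NONE)[0] if cv2.contourArea(c)>amin]
E
python3 - <<'E'
from h import *
a,b=load('d1'),load('d2')
A=sorted(white(a),key=lambda t:t[1][0][0]);B=sorted(white(b),key=lambda t:t[1][0][0])
for d,L in((a,A),(b,B)):
    for ar,r in L:
        p=plane(d,cv2.boxPoints(r),60)[:,:2]
        c=p.mean(0); e=[p[1]-p[0],p[2]-p[1]]; l=max(e,key=np.linalg.norm); s=min(e,key=np.linalg.norm)
        print(ar,np.round(r[0],1),c.round(1),np.linalg.norm(l).round(1),np.linalg.norm(s).round(1),"yaw",np.arctan(l[1]/l[0]).round(3))
for i,j in((0,0),(-1,-1)): print(tri((a,A[i][1][0]),(b,B[j][1][0])).round(1))
# deck screw corners & holder features
s=500/800
for n,ua,ub in [("scrL",(118,28),(78,111)),("scrR",(451,42),(706,138)),("stopL_l",(134,72),(104,195)),("stopM_l",(262,68),(349,180)),("stopM_r",(310,70),(440,183))]:
    ubb=(40+ub[0]*s,ub[1]*s); print(n,tri((a,ua),(b,ubb)).round(1))
print("scr d1 far",plane(a,[(118,28),(135,232),(451,42),(419,243)],12).round(1))
E
```

```text
1553.0 [156.5 118. ] [ 636.6 -130.9] 78.6 29.1 yaw -0.034
1654.0 [406.5 122.3] [641.9 155.2] 78.0 29.6 yaw -0.043
2152.5 [133.  179.3] [ 636.7 -131.2] 77.7 27.4 yaw -0.029
2068.0 [430.1 183.8] [641.7 155.5] 76.8 28.8 yaw -0.019
[ 635.5 -131.1   59.7]
[640.8 155.8  58.8]
scrL [ 531.1 -185.1    9.1]
scrR [548.6 215.3  16.6]
stopL_l [ 583.  -161.9   34.9]
stopM_l [574.  -13.3 -10.9]
stopM_r [576.2  49.9 -14. ]
scr d1 far [[ 531.9 -183.6   12. ]
 [ 791.2 -193.8   12. ]
 [ 547.8  217.4   12. ]
 [ 808.4  207.5   12. ]]
```

```bash
python3 -c "
from h import *
go([636.6,-131,49],1.535)"
```

```text
ee [642.6   9.3 252.3] t 7.53 yaw_y 1.5699 shift [   6.6 -140.3  203.3] turn 0.0349 q6 -1.574
```

shift_gripper:
  segments:
    - {"ty":-60,"twist":0.036,"jaw":85}
    - {"tx":1,"ty":-120,"twist":0.036,"jaw":85}
    - {"tx":3,"ty":-139,"tz":40,"twist":0.036,"jaw":85}
    - {"tx":3,"ty":-139,"tz":100,"twist":0.036,"jaw":85}
    - {"tx":3,"ty":-139,"tz":140,"twist":0.036,"jaw":85}
    - {"tx":3,"ty":-139,"tz":140,"twist":0.036,"jaw":85}

```text
time: 8.28
ee_pos: [637.3, -129.1, 108.4]
eef_rot: [-0.057, -3.137, -0.001]
wrist_force: [0.4, 1.3, 1.4]
gripper_width: 84.8
finger_force: 0.0
```

```bash
python3 -c "
from h import *
go([636.6,-131,49],1.535);d=snap('wrist','s1')
for ar,r in white(d):
    if abs(r[0][0]-280)<70: print(ar,r,plane(d,[r[0]],60))"
```

```text
ee [ 637.3 -129.1  108.4] t 8.28 yaw_y 1.5345 shift [ 0.4 -2.  59.4] turn -0.0005 q6 -1.753
3848.0 ((275.8731689453125, 260.93408203125), (81.21867370605469, 58.72734451293945), 88.40885925292969) [[ 648.77818928 -130.81068488   60.        ]]
```

shift_gripper:
  segments:
    - {"ty":-1,"tz":30,"jaw":85}
    - {"ty":-1,"tz":55,"jaw":85}
    - {"ty":-1,"tz":63,"jaw":85}
    - {"ty":-1,"tz":63,"jaw":85}
    - {"ty":-1,"tz":63,"jaw":85}
    - {"ty":-1,"tz":63,"jaw":10}
    - {"ty":-1,"tz":63,"jaw":10}
    - {"ty":-1,"tz":63,"jaw":10}
    - {"ty":-1,"tz":63,"jaw":10}
    - {"ty":-1,"tz":63,"jaw":10}
    - {"ty":-1,"tz":63,"jaw":10}

```text
time: 9.7
ee_pos: [638.1, -130.5, 48.1]
eef_rot: [0.056, 3.14, -0.001]
wrist_force: [-2.1, -2.7, 6.4]
gripper_width: 35.2
finger_force: 61.1
```

```bash
python3 -c "
from h import *
go([636.6,-131,49],1.535)"
```

```text
ee [ 638.1 -130.5   48.1] t 9.7 yaw_y 1.5348 shift [ 1.5 -0.5 -0.9] turn -0.0002 q6 -1.754
```

shift_gripper:
  segments:
    - {"tz":-10,"jaw":10}
    - {"tz":-20,"jaw":10}
    - {"tz":-35,"jaw":10}
    - {"tz":-50,"jaw":10}
    - {"tz":-80,"jaw":10}
    - {"tz":-120,"jaw":10}
    - {"tz":-120,"jaw":10}

```text
time: 10.58
ee_pos: [640.0, -130.1, 171.6]
eef_rot: [0.056, 3.134, -0.002]
wrist_force: [0.9, -0.0, -0.9]
gripper_width: 35.1
finger_force: 63.1
```

```bash
python3 -c "
from h import *
go([500,-140,168],1.535);d=snap('wrist','s2')"
```

```text
ee [ 640.  -130.1  171.6] t 10.57 yaw_y 1.5351 shift [139.6 -14.9   2.7] turn 0.0001 q6 -1.754
```

View pics/s2.png

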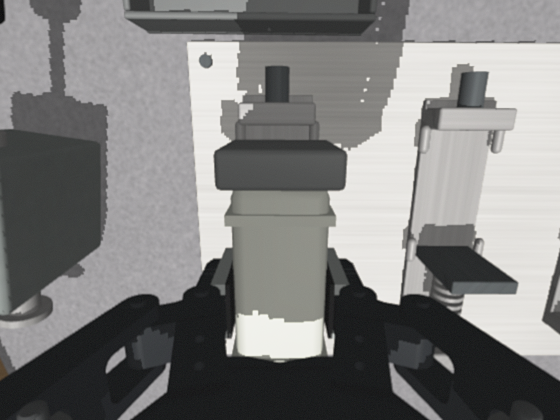

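shift_gripper:
  segments:
    - {"tx":40,"tz":-40,"jaw":10}
    - {"tx":90,"ty":-8,"tz":-70,"jaw":10}
    - {"tx":140,"ty":-15,"tz":-70,"jaw":10}
    - {"tx":140,"ty":-15,"tz":-70,"jaw":10}
    - {"tx":140,"ty":-15,"tz":-70,"jaw":10}

```text
time: 11.25
ee_pos: [497.5, -139.7, 236.9]
eef_rot: [-0.057, -3.141, -0.0]
wrist_force: [1.0, -0.4, -1.3]
gripper_width: 35.3
finger_force: 63.0
```

```bash
python3 -c "
from h import *
go([452,-139,168],1.535);d=snap('wrist','b1')"
```

```text
ee [ 497.5 -139.7  236.9] t 11.25 yaw_y 1.5347 shift [45.5 -0.9 68.9] turn -0.0003 q6 -1.832
```

View pics/b1.png

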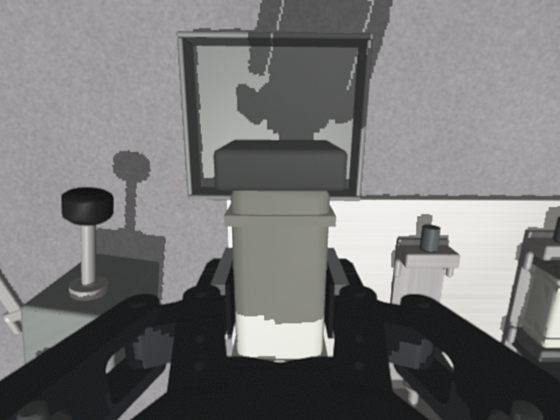

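```bash
python3 - <<'E'
from h import *
b,k=load('b1'),load('k2')
P=plane(b,[(179,33),(370,37),(190,196),(361,198)],45); print(P.round(1),P.mean(0)); 
print(tri((b,(190,196)),(k,(370,229))),tri((b,(179,33)),(k,(390,42))))
print(np.linalg.norm(P[1]-P[0]),np.linalg.norm(P[2]-P[0]),np.arctan2(*(P[0]-P[2])[[1,0]]),np.arctan2(*(P[2]-P[3])[[0,1]]))
E
```

```text
[[ 359.9 -220.2   45. ]
 [ 369.   -56.    45. ]
 [ 504.  -226.5   45. ]
 [ 512.2  -59.6   45. ]] [ 436.30459849 -140.6052306    45.        ]
[ 510.0159772  -232.21478069   26.45773767] [ 355.29764654 -226.16352136   22.59157845]
164.44615043929474 144.29096221103057 3.0979825730973602 -3.0925169831052517
```

shift_gripper:
  segments:
    - {"tx":30,"ty":-20,"tz":40,"jaw":10}
    - {"tx":59,"ty":-39,"tz":80,"jaw":10}
    - {"tx":59,"ty":-39,"tz":140,"jaw":10}
    - {"tx":59,"ty":-39,"tz":180,"jaw":10}
    - {"tx":59,"ty":-39,"tz":180,"jaw":10}

```text
time: 11.92
ee_pos: [435.8, -175.8, 54.4]
eef_rot: [-0.056, -3.135, -0.004]
wrist_force: [0.2, -0.0, -1.8]
gripper_width: 35.1
finger_force: 62.8
```

```bash
python3 -c "
from h import *
go([437,-177,35],1.526)"
```

```text
ee [ 435.8 -175.8   54.4] t 11.93 yaw_y 1.5353 shift [-1.4 -1.2 19.4] turn 0.0093 q6 -1.944
```

shift_gripper:
  segments:
    - {"tx":-1,"ty":-1,"tz":15,"jaw":10}
    - {"tx":-1,"ty":-1,"tz":21,"jaw":10}
    - {"tx":-1,"ty":-1,"tz":21,"jaw":10}
    - {"tx":-1,"ty":-1,"tz":21,"jaw":48}
    - {"tx":-1,"ty":-1,"tz":21,"jaw":48}
    - {"tx":-1,"ty":-1,"tz":21,"jaw":48}
    - {"tx":-1,"ty":-1,"tz":-40,"jaw":48}
    - {"tx":-1,"ty":-1,"tz":-100,"jaw":48}
    - {"tx":-1,"ty":-1,"tz":-160,"jaw":85}
    - {"tx":-1,"ty":-1,"tz":-180,"jaw":85}
    - {"tx":-1,"ty":-1,"tz":-180,"jaw":85}

```text
time: 13.3
ee_pos: [438.9, -178.0, 239.0]
eef_rot: [0.056, 3.137, -0.003]
wrist_force: [-0.2, -0.6, -0.1]
gripper_width: 84.9
finger_force: 0.0
```

```bash
python3 -c "
from h import *
d=snap('wrist','b2');snap('scene','sc2');go([641.8,155.3,180],1.535)
print(d['frame'][60:260:10,240:320:10,1])
for ar,r in white(d): print(ar,r,plane(d,[r[0]],45))"
```

```text
ee [ 437.4 -177.4  236.5] t 13.4 yaw_y 1.535 shift [-192.4  339.8   56.5] turn -0.0 q6 -1.946
[[157 106  85  87  84  82  85  84]
 [157 154 155 149  87  86  84  87]
 [ 88  98 147  81  88  81  86  82]
 [ 86  89  87  89  84  85  88  85]
 [ 75  75  71  73  71  77  76  74]
 [ 82  82  83  84  84  84  84  87]
 [ 79  80 176  83  83  83  83  84]
 [152 175  80  83 121  83  86 170]
 [118 176 172 177 169 146  89 172]
 [ 79 179 224 238 236 223 229 173]
 [ 79 180 181 240 240 240 115 175]
 [121 182 184 240 240 239 173 175]
 [ 76 184 185 240 240 240 169 177]
 [ 76 183 186 240 240 240  97 177]
 [ 74 184 185 240 240 240 176 176]
 [ 76 185 182 200 222 187  88 176]
 [ 69 181  51 236 236 230  94 175]
 [ 68  74 174 175 177 175 156  77]
 [ 53  50  52  51  54  51  53  53]
 [149 150 152 152 150 153 153 150]]
```

shift_gripper:
  segments:
    - {"tx":-25,"ty":50,"jaw":85}
    - {"tx":-50,"ty":100,"jaw":85}
    - {"tx":-80,"ty":150,"jaw":85}
    - {"tx":-110,"ty":200,"jaw":85}
    - {"tx":-140,"ty":250,"jaw":85}
    - {"tx":-170,"ty":300,"jaw":85}
    - {"tx":-192,"ty":340,"tz":20,"jaw":85}
    - {"tx":-192,"ty":340,"tz":80,"jaw":85}
    - {"tx":-192,"ty":340,"tz":120,"jaw":85}
    - {"tx":-192,"ty":340,"tz":120,"jaw":85}

```text
time: 14.65
ee_pos: [638.2, 154.5, 111.5]
eef_rot: [-0.056, -3.13, 0.004]
wrist_force: [0.3, -0.7, -0.5]
gripper_width: 85.0
finger_force: 0.0
```

```bash
python3 -c "
from h import *
go([641.8,155.3,49],1.535);d=snap('wrist','s3')
f=d['frame'];print(f[240,200:360:4,1]);print(f[220,200:360:4,1])
for ar,r in white(d):
    if abs(r[0][0]-280)<70: print(ar,r,plane(d,[r[0]],60))"
```

```text
ee [638.2 154.5 111.5] t 14.65 yaw_y 1.5353 shift [-4.3  1.1 62.4] turn 0.0003 q6 -1.316
[201 200 201 200 199 201 200 201 201 202 155 167 159 187 222 226 226 226
 226 225 225 226 225 225 225 225 223 188 166 171 167 206 205 206 208 207
 208 207 209 209]
[207 206 206 205 206 206 207 205 205 207 159 167 157 194 227 228 149 123
 120 119 121 121 123 121 122 123 122 114 153 173 163 207 208 207 208 208
 207 207 208 208]
3803.5 ((282.7900085449219, 265.04913330078125), (80.69119262695312, 57.208099365234375), 88.72696685791016) [[653.47720166 156.43524538  60.        ]]
```

shift_gripper:
  segments:
    - {"tx":-3,"ty":1,"tz":30,"jaw":85}
    - {"tx":-3,"ty":1,"tz":60,"jaw":85}
    - {"tx":-3,"ty":1,"tz":67,"jaw":85}
    - {"tx":-3,"ty":1,"tz":67,"jaw":85}
    - {"tx":-3,"ty":1,"tz":67,"jaw":85}

```text
time: 15.32
ee_pos: [646.3, 156.3, 52.1]
eef_rot: [0.056, 3.138, 0.001]
wrist_force: [0.2, -0.3, -0.2]
gripper_width: 85.1
finger_force: 0.0
```

```bash
python3 -c "
from h import *
go([641.8,155.8,49],1.535)"
```

```text
ee [646.3 156.3  52.1] t 15.32 yaw_y 1.5349 shift [ 4.5 -0.7  3.1] turn -0.0001 q6 -1.315
```

shift_gripper:
  segments:
    - {"tx":2,"tz":3,"jaw":85}
    - {"tx":2,"tz":3,"jaw":85}
    - {"tx":2,"tz":3,"jaw":10}
    - {"tx":2,"tz":3,"jaw":10}
    - {"tx":2,"tz":3,"jaw":10}
    - {"tx":2,"tz":3,"jaw":10}
    - {"tx":2,"tz":3,"jaw":10}
    - {"tx":2,"tz":3,"jaw":10}

```text
time: 16.32
ee_pos: [643.1, 155.8, 47.6]
eef_rot: [-0.056, -3.141, 0.001]
wrist_force: [-1.5, -5.3, 4.7]
gripper_width: 35.4
finger_force: 61.2
```

```bash
python3 -c "
from h import *
go([641.8,155.8,49],1.535)"
```

```text
ee [643.1 155.8  47.6] t 16.32 yaw_y 1.5349 shift [ 1.3 -0.  -1.4] turn -0.0001 q6 -1.315
```

shift_gripper:
  segments:
    - {"tz":-10,"jaw":10}
    - {"tz":-20,"jaw":10}
    - {"tz":-35,"jaw":10}
    - {"tz":-50,"jaw":10}
    - {"tz":-90,"jaw":10}
    - {"tz":-140,"jaw":10}
    - {"tx":40,"ty":-50,"tz":-160,"jaw":10}
    - {"tx":75,"ty":-100,"tz":-160,"jaw":10}
    - {"tx":110,"ty":-150,"tz":-160,"jaw":10}
    - {"tx":145,"ty":-200,"tz":-160,"jaw":10}
    - {"tx":185,"ty":-250,"tz":-160,"jaw":10}
    - {"tx":194,"ty":-267,"tz":-160,"jaw":10}
    - {"tx":194,"ty":-267,"tz":-120,"jaw":10}
    - {"tx":194,"ty":-267,"tz":-60,"jaw":10}
    - {"tx":194,"ty":-267,"tz":-20,"jaw":10}
    - {"tx":194,"ty":-267,"tz":-10,"jaw":10}

```text
time: 18.32
ee_pos: [438.6, -103.3, 56.3]
eef_rot: [-0.056, -3.138, -0.001]
wrist_force: [-0.2, 0.0, -2.5]
gripper_width: 35.2
finger_force: 63.0
```

```bash
python3 -c "
from h import *
go([440,-105,34],1.526);d=snap('wrist','b3')"
```

```text
ee [ 438.6 -103.3   56.3] t 18.32 yaw_y 1.5351 shift [-1.5 -1.7 22.3] turn 0.0091 q6 -1.793
```

shift_gripper:
  segments:
    - {"tx":-1,"ty":-1,"tz":15,"jaw":10}
    - {"tx":-1,"ty":-1,"tz":22,"jaw":10}
    - {"tx":-1,"ty":-1,"tz":22,"jaw":10}
    - {"tx":-1,"ty":-1,"tz":22,"jaw":48}
    - {"tx":-1,"ty":-1,"tz":22,"jaw":48}
    - {"tx":-1,"ty":-1,"tz":22,"jaw":48}
    - {"tx":-1,"ty":-1,"tz":-40,"jaw":48}
    - {"tx":-1,"ty":-1,"tz":-100,"jaw":48}
    - {"tx":-1,"ty":-1,"tz":-160,"jaw":85}
    - {"tx":-1,"ty":-1,"tz":-220,"jaw":85}
    - {"tx":-1,"ty":-1,"tz":-260,"jaw":85}
    - {"tx":-1,"ty":-1,"tz":-260,"jaw":85}

```text
time: 19.88
ee_pos: [442.2, -105.1, 320.8]
eef_rot: [0.056, 3.134, -0.003]
wrist_force: [1.0, 0.2, -1.1]
gripper_width: 84.7
finger_force: 0.0
```

```bash
python3 -c "
from h import *
d=snap('wrist','b4');snap('scene','sc3');go([560,300,330],0)
"
```

```text
ee [ 440.2 -104.6  317.1] t 19.98 yaw_y 1.535 shift [-105.2  408.6  -12.9] turn 1.535 q6 -1.795
```

View pics/b4.png

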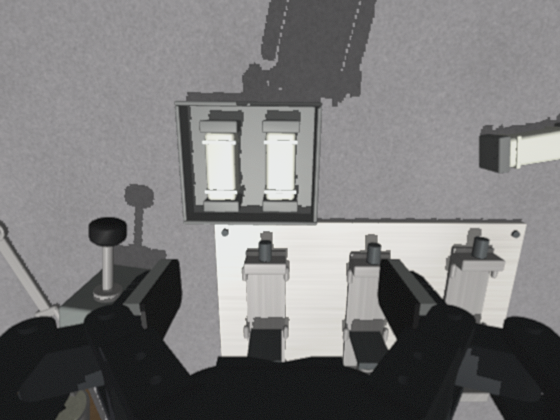

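shift_gripper:
  segments:
    - {"tx":-10,"ty":50,"tz":-13,"twist":0.18,"jaw":85}
    - {"tx":-20,"ty":100,"tz":-13,"twist":0.36,"jaw":85}
    - {"tx":-30,"ty":150,"tz":-13,"twist":0.54,"jaw":85}
    - {"tx":-40,"ty":200,"tz":-13,"twist":0.72,"jaw":85}
    - {"tx":-46,"ty":260,"tz":-13,"twist":0.9,"jaw":85}
    - {"tx":-46,"ty":320,"tz":-13,"twist":1.08,"jaw":85}
    - {"tx":-46,"ty":377,"tz":-13,"twist":1.26,"jaw":85}
    - {"tx":-46,"ty":377,"tz":-13,"twist":1.44,"jaw":85}
    - {"tx":-46,"ty":377,"tz":-13,"twist":1.535,"jaw":85}
    - {"tx":-46,"ty":377,"tz":-13,"twist":1.535,"jaw":85}

```text
time: 21.22
ee_pos: [499.2, 270.3, 328.0]
eef_rot: [-2.219, -2.223, 0.006]
wrist_force: [0.3, -0.4, 0.5]
gripper_width: 84.8
finger_force: 0.0
```

```bash
python3 -c "
from h import *
d=snap('wrist','f1');go([560,300,330],0)
"
```

```text
ee [499.4 270.1 328.5] t 21.27 yaw_y 0.0031 shift [29.7 60.7 -1.8] turn 0.0031 q6 0.472
```

View pics/f1.png

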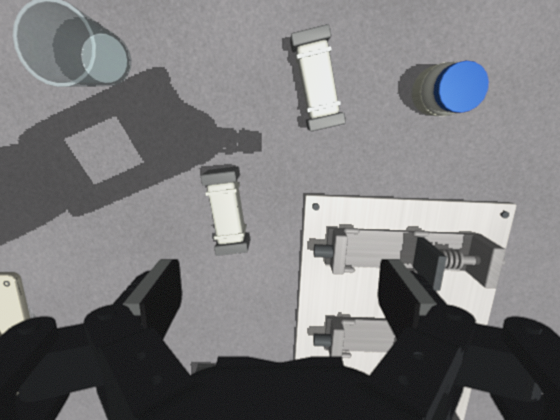

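shift_gripper:
  segments:
    - {"tx":-30,"ty":-35,"tz":60,"jaw":85}
    - {"tx":-60,"ty":-70,"tz":120,"jaw":85}
    - {"tx":-60,"ty":-70,"tz":128,"jaw":85}
    - {"tx":-60,"ty":-70,"tz":128,"jaw":85}
    - {"tx":-60,"ty":-70,"tz":128,"jaw":85}

```text
time: 21.9
ee_pos: [431.6, 211.0, 203.4]
eef_rot: [2.22, 2.222, 0.003]
wrist_force: [0.4, -0.1, 0.2]
gripper_width: 84.9
finger_force: 0.0
```

```bash
cat >> h.py <<'E'
def body(d,near=None,z=40):
    """white bodies on the bench: pixel centre, world centre on plane z, yaw of long axis"""
    g=np.array(d["frame"])[...,1]; m=cv2.morphologyEx(cv2.morphologyEx((g>205).astype(np.uint8),cv2.MORPH_CLOSE,np.ones((7,7))),cv2.MORPH_OPEN,np.ones((7,7)))
    out=[]
    for c in cv2.findContours(m,cv2.RETR_EXTERNAL,cv2.CHAIN_APPROX_NONE)[0]:
        r=cv2.minAreaRect(c); 
        if cv2.contourArea(c)<800 or cv2.contourArea(c)>12000 or not 1.6<max(r[1])/min(r[1])<4: continue
        if near is not None and np.hypot(*(np.array(r[0])-near))>50: continue
        p=plane(d,cv2.boxPoints(r),z)[:,:2]; e=[p[1]-p[0],p[2]-p[1]]; n=[np.linalg.norm(q) for q in e]; l=e[int(n[1]>n[0])]
        out.append((r[0],p.mean(0),np.arctan2(l[1],l[0])%np.pi,max(n),min(n)))
    return out
E
python3 - <<'E'
from h import *
a=load('f1'); b=snap('wrist','f2'); go([430,215,28],0)
A,B=body(a),body(b)
for o in A: print('f1',o)
for o in B: print('f2',o)
for o in A:
    for q in B:
        if np.hypot(*(o[1]-q[1]))<25: print(tri((a,o[0]),(b,q[0])))
print(plane(a,[(75,45),(105,60)],50))
E
```

```text
ee [431.9 211.2 203.7] t 21.95 yaw_y 0.0007 shift [  3.5  -2.4 175.7] turn 0.0007 q6 0.429
f1 ((10.499998092651367, 303.4999694824219), array([120.5335085 ,  79.63593772]), np.float64(1.3463493575342076), np.float64(89.95056882657609), np.float64(28.93478690828097))
f1 ((466.8942565917969, 294.2036437988281), array([759.22638278,  96.46971131]), np.float64(2.5980382371254325), np.float64(94.24958395740401), np.float64(50.435638834064235))
f1 ((224.6974334716797, 213.00035095214844), array([427.88664311, 213.29138122]), np.float64(1.6640006200549953), np.float64(78.422255893962), np.float64(33.57771331656585))
f1 ((317.95941162109375, 78.75675964355469), array([543.22872672, 376.05608241]), np.float64(1.7896633309756766), np.float64(79.4399275884565), np.float64(33.929985741900104))
f2 ((379.4845886230469, 336.1230773925781), array([532.74664988,  62.57177642]), np.float64(1.533337287116553), np.float64(84.89196948125371), np.float64(27.949837537242697))
f2 ((496.24835205078125, 297.1427001953125), array([643.48349991, 107.02525172]), np.float64(3.0378296144979045), np.float64(127.59388412239238), np.float64(60.353029657983186))
f2 ((469.49993896484375, 198.99998474121094), array([601.90668635, 205.64235095]), np.float64(3.1415154982339475), np.float64(156.23074342474254), np.float64(58.68231278617372))
[[272.33387063 411.0771146   50.        ]
 [303.43489056 395.72140247  50.        ]]
```

```bash
python3 - <<'E'
from h import *
a=load('f1'); b=load('f2')
p=proj(b,[[427.9,213.3,40]])[0]; print(p)
g=b["frame"][...,1]; print(g[int(p[1]),int(p[0])-60:int(p[0])+60:5]); print(g[int(p[1])-80:int(p[1])+80:6,int(p[0])])
m=(g>205).astype(np.uint8); m=cv2.morphologyEx(m,cv2.MORPH_OPEN,np.ones((5,5)))
for c in cv2.findContours(m,cv2.RETR_EXTERNAL,cv2.CHAIN_APPROX_NONE)[0]:
    r=cv2.minAreaRect(c)
    if cv2.contourArea(c)>500 and np.hypot(*(np.array(r[0])-p))<80: print(cv2.contourArea(c),r,cv2.boundingRect(c),tri((a,(224.7,213)),(b,r[0])),plane(b,cv2.boxPoints(r),40).round(1).tolist())
E
```

```text
[274.74312119 191.54436764]
[147 146 143 144 148 144 148 137  87 177 232 233 237 238 237 237 166 144
 143 147 147 150 147 146]
[150 147  80 117 157 154 217 236 130 132 132 130 130 187 235 234 233 232
 232 233 231  67 137 131 153 149 152]
1411.5 ((277.4268493652344, 209.84146118164062), (46.822967529296875, 34.896366119384766), 83.6598129272461) (259, 188, 38, 47) [429.61989954 207.96898437  48.84484632] [[412.7, 216.1, 40.0], [443.3, 219.5, 40.0], [448.4, 176.1, 40.0], [416.7, 172.4, 40.0]]
```

shift_gripper:
  segments:
    - {"tx":3,"ty":-3,"tz":50,"twist":-0.091,"jaw":85}
    - {"tx":3,"ty":-3,"tz":100,"twist":-0.091,"jaw":85}
    - {"tx":3,"ty":-3,"tz":150,"twist":-0.091,"jaw":85}
    - {"tx":3,"ty":-3,"tz":170,"twist":-0.091,"jaw":85}
    - {"tx":3,"ty":-3,"tz":170,"twist":-0.091,"jaw":85}
    - {"tx":3,"ty":-3,"tz":170,"twist":-0.091,"jaw":85}

```text
time: 22.7
ee_pos: [428.6, 214.2, 33.5]
eef_rot: [2.117, 2.32, 0.004]
wrist_force: [0.9, 0.5, -0.5]
gripper_width: 85.0
finger_force: 0.0
```

```bash
python3 -c "
from h import *
go([428.5,214,28],0.091)"
```

```text
ee [428.6 214.2  33.5] t 22.7 yaw_y 0.0914 shift [-0.2 -0.1  5.5] turn 0.0004 q6 0.347
```

shift_gripper:
  segments:
    - {"tz":5,"jaw":85}
    - {"tz":5,"jaw":10}
    - {"tz":5,"jaw":10}
    - {"tz":5,"jaw":10}
    - {"tz":5,"jaw":10}
    - {"tz":5,"jaw":10}
    - {"tz":5,"jaw":10}

```text
time: 23.58
ee_pos: [427.4, 213.5, 27.8]
eef_rot: [2.118, 2.32, 0.001]
wrist_force: [-0.7, 0.1, 6.7]
gripper_width: 35.3
finger_force: 59.7
```

```bash
python3 -c "
from h import *
go([428.5,214,28],0.091)"
```

```text
ee [427.4 213.5  27.8] t 23.57 yaw_y 0.0913 shift [ 0.4  1.2 -0.2] turn 0.0003 q6 0.347
```

shift_gripper:
  segments:
    - {"tz":-20,"jaw":10}
    - {"tz":-60,"jaw":10}
    - {"tz":-110,"jaw":10}
    - {"tz":-140,"jaw":10}
    - {"tz":-140,"jaw":10}

```text
time: 24.2
ee_pos: [428.3, 214.0, 169.3]
eef_rot: [2.117, 2.319, 0.007]
wrist_force: [-0.4, -0.1, -2.0]
gripper_width: 35.2
finger_force: 59.8
```

```bash
python3 -c "
from h import *
snap('wrist','g1');go([626.8,156.3,120],1.535)"
```

```text
ee [427.3 213.5 167.8] t 24.25 yaw_y 0.091 shift [-75.1 193.4  48.1] turn -1.444 q6 0.347
```

```bash
python3 - <<'E'
from h import *
for n in('s2','b1','b3','g1'):
    g=load(n)["frame"][...,1].astype(int); print(n,[int(x) for x in g[120:240:3,280]]); 
    m=((g<95)).astype(np.uint8)
E
```

```text
s2 [109, 95, 108, 109, 110, 109, 107, 52, 58, 57, 68, 78, 88, 85, 86, 84, 84, 84, 83, 81, 80, 81, 80, 69, 137, 140, 141, 144, 145, 143, 143, 143, 130, 144, 142, 142, 144, 144, 143, 144]
b1 [84, 85, 84, 82, 82, 80, 79, 50, 54, 54, 65, 76, 83, 82, 81, 83, 81, 81, 78, 79, 79, 77, 77, 66, 130, 135, 137, 139, 138, 138, 139, 138, 127, 137, 137, 138, 139, 139, 139, 138]
b3 [85, 84, 83, 84, 85, 84, 84, 53, 56, 55, 60, 77, 84, 83, 84, 84, 82, 81, 81, 80, 80, 79, 78, 67, 129, 137, 139, 141, 140, 140, 140, 140, 114, 139, 139, 139, 140, 141, 141, 141]
g1 [146, 147, 150, 147, 150, 149, 154, 150, 151, 131, 53, 54, 55, 55, 104, 148, 159, 156, 155, 154, 152, 150, 149, 147, 147, 145, 131, 156, 214, 225, 225, 129, 130, 130, 129, 107, 130, 130, 129, 131]
```

shift_gripper:
  segments:
    - {"tx":-10,"ty":25,"twist":-0.18,"jaw":10}
    - {"tx":-20,"ty":50,"twist":-0.36,"jaw":10}
    - {"tx":-30,"ty":75,"twist":-0.54,"jaw":10}
    - {"tx":-40,"ty":100,"twist":-0.72,"jaw":10}
    - {"tx":-50,"ty":125,"twist":-0.9,"jaw":10}
    - {"tx":-60,"ty":150,"twist":-1.08,"jaw":10}
    - {"tx":-70,"ty":170,"twist":-1.26,"jaw":10}
    - {"tx":-75,"ty":192,"twist":-1.444,"jaw":10}
    - {"tx":-75,"ty":192,"twist":-1.444,"jaw":10}
    - {"tx":-75,"ty":192,"tz":30,"twist":-1.444,"jaw":10}
    - {"tx":-75,"ty":192,"tz":48,"twist":-1.444,"jaw":10}
    - {"tx":-75,"ty":192,"tz":48,"twist":-1.444,"jaw":10}

```text
time: 25.75
ee_pos: [623.0, 155.9, 116.8]
eef_rot: [-0.058, -3.136, 0.002]
wrist_force: [0.5, 0.3, -1.3]
gripper_width: 35.5
finger_force: 59.8
```

```bash
python3 -c "
from h import *
snap('wrist','g2');go([625,156.4,80],1.535)
g=load('g2')['frame'][...,1].astype(int); print(g[135:216:2,280].tolist())"
```

```text
ee [624.1 156.2 118.3] t 25.8 yaw_y 1.5342 shift [-1.   0.3 38.3] turn -0.0008 q6 -1.308
[61, 62, 61, 71, 98, 107, 95, 50, 52, 54, 54, 53, 55, 64, 74, 79, 82, 81, 81, 81, 81, 78, 79, 78, 76, 76, 77, 77, 75, 76, 77, 74, 66, 101, 130, 130, 133, 135, 136, 137, 137]
```

shift_gripper:
  segments:
    - {"tz":20,"jaw":10}
    - {"tz":39,"jaw":10}
    - {"tz":39,"jaw":10}
    - {"tx":-7,"tz":39,"jaw":10}
    - {"tx":-14,"tz":39,"jaw":10}
    - {"tx":-21,"tz":39,"jaw":10}
    - {"tx":-21,"tz":39,"jaw":10}
    - {"tx":-21,"tz":39,"jaw":10}

```text
time: 26.8
ee_pos: [644.2, 155.3, 79.8]
eef_rot: [-0.057, -3.136, 0.001]
wrist_force: [-7.7, 0.9, -1.8]
gripper_width: 35.1
finger_force: 59.8
```

```bash
python3 -c "
from h import *
go([645,155.6,79],1.535)"
```

```text
ee [644.2 155.3  79.8] t 26.8 yaw_y 1.5345 shift [-0.7  0.3  0.8] turn -0.0005 q6 -1.317
```

shift_gripper:
  segments:
    - {"tz":8,"jaw":10}
    - {"tz":16,"jaw":10}
    - {"tz":24,"jaw":10}
    - {"tz":30,"jaw":10}
    - {"tz":31,"jaw":10}
    - {"tz":31,"jaw":10}

```text
time: 27.55
ee_pos: [644.7, 155.4, 49.3]
eef_rot: [-0.057, -3.137, 0.001]
wrist_force: [-7.8, 0.8, 0.1]
gripper_width: 35.4
finger_force: 59.8
```

```bash
python3 -c "
from h import *
go([645,155.6,48],1.535)"
```

```text
ee [644.7 155.4  49.3] t 27.55 yaw_y 1.5345 shift [-0.3  0.3  1.3] turn -0.0005 q6 -1.317
```

shift_gripper:
  segments:
    - {"tz":1.5,"jaw":10}
    - {"tz":1.5,"jaw":10}
    - {"tx":3,"tz":1.5,"jaw":10}
    - {"tx":4,"tz":1.5,"jaw":10}
    - {"tx":4,"tz":1.5,"jaw":10}

```text
time: 28.18
ee_pos: [641.0, 155.5, 48.1]
eef_rot: [-0.057, -3.138, 0.0]
wrist_force: [-6.6, 1.2, 1.0]
gripper_width: 35.1
finger_force: 60.0
```

shift_gripper:
  segments:
    - {"jaw":60}
    - {"jaw":60}
    - {"jaw":60}
    - {"jaw":60}
    - {"tz":-40,"jaw":85}
    - {"tz":-90,"jaw":85}
    - {"tz":-140,"jaw":85}
    - {"tz":-200,"jaw":85}
    - {"tz":-200,"jaw":85}
    - {"tz":-200,"jaw":85}

```text
time: 29.42
ee_pos: [641.8, 155.5, 247.7]
eef_rot: [-0.056, -3.141, 0.0]
wrist_force: [-0.3, -0.7, -0.0]
gripper_width: 85.1
finger_force: 0.0
```

```bash
python3 -c "
from h import *
snap('wrist','r1');go([700,10,330],1.57)"
```

```text
ee [641.3 155.4 246.6] t 29.48 yaw_y 1.535 shift [ -63.7 -143.2  -83.4] turn -0.035 q6 -1.315
```

```bash
python3 -c "
from h import *
d=load('r1')
for ar,r in white(d): print(ar,np.round(r[0],1),plane(d,[r[0]],60).round(1))
g=load('f1');print(plane(g,[(462,87)],75))"
```

```text
2444.0 [512.5  71.4] [[546.  363.5  60. ]]
[[693.28764748 365.89606977  75.        ]]
```

shift_gripper:
  segments:
    - {"tx":20,"ty":40,"twist":0.18,"jaw":85}
    - {"tx":40,"ty":80,"twist":0.36,"jaw":85}
    - {"tx":60,"ty":120,"twist":0.54,"jaw":85}
    - {"tx":80,"ty":160,"twist":0.72,"jaw":85}
    - {"tx":104,"ty":213,"twist":0.9,"jaw":85}
    - {"tx":104,"ty":213,"tz":20,"twist":1.08,"jaw":85}
    - {"tx":104,"ty":213,"tz":43,"twist":1.26,"jaw":85}
    - {"tx":104,"ty":213,"tz":43,"twist":1.316,"jaw":85}
    - {"tx":104,"ty":213,"tz":43,"twist":1.316,"jaw":85}
    - {"tx":104,"ty":213,"tz":43,"twist":1.316,"jaw":85}

```text
time: 30.72
ee_pos: [545.6, 371.9, 204.0]
eef_rot: [-1.964, -2.452, 0.002]
wrist_force: [0.1, -1.0, -0.1]
gripper_width: 85.0
finger_force: 0.0
```

```bash
python3 -c "
from h import *
b=snap('wrist','f3');go([543.2,376,28],0.219)
a=load('f1');A=[o for o in body(a) if o[1][1]>300]
for o in A: print(o)
for o in body(b): print('f3',o)
p=proj(b,[[543.2,376,40]])[0];print(p)
cv2.imwrite('pics/f3c.png',cv2.resize(b['frame'][60:300,130:430,::-1],(600,480)))"
```

```text
ee [545.7 372.  204.4] t 30.77 yaw_y 0.2198 shift [  4.5  -1.5 176.4] turn 0.0008 q6 0.36
((317.95941162109375, 78.75675964355469), array([543.22872672, 376.05608241]), np.float64(1.7896633309756766), np.float64(79.4399275884565), np.float64(33.929985741900104))
f3 ((309.49505615234375, 339.5495300292969), array([609.06906417, 230.00379723]), np.float64(0.10534067890815867), np.float64(153.80739674719743), np.float64(51.96164447496028))
[277.69334595 188.65985079]
```

View pics/f3c.png

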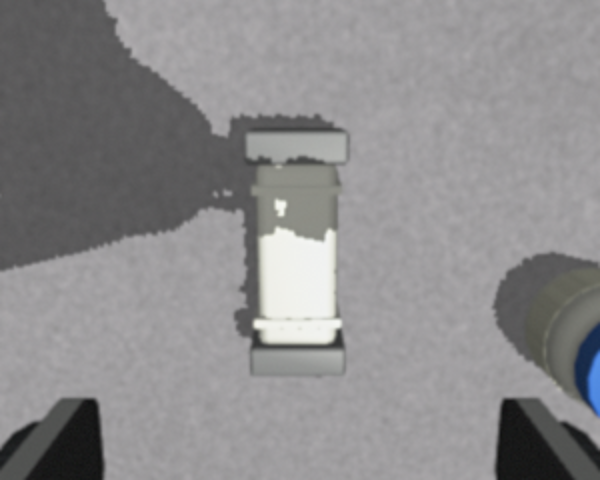

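shift_gripper:
  segments:
    - {"tx":4,"ty":-1,"tz":50,"jaw":85}
    - {"tx":4,"ty":-1,"tz":100,"jaw":85}
    - {"tx":4,"ty":-1,"tz":150,"jaw":85}
    - {"tx":4,"ty":-1,"tz":175,"jaw":85}
    - {"tx":4,"ty":-1,"tz":175,"jaw":85}
    - {"tx":4,"ty":-1,"tz":175,"jaw":85}
    - {"tx":4,"ty":-1,"tz":175,"jaw":85}
    - {"tx":4,"ty":-1,"tz":175,"jaw":10}
    - {"tx":4,"ty":-1,"tz":175,"jaw":10}
    - {"tx":4,"ty":-1,"tz":175,"jaw":10}
    - {"tx":4,"ty":-1,"tz":175,"jaw":10}
    - {"tx":4,"ty":-1,"tz":175,"jaw":10}
    - {"tx":4,"ty":-1,"tz":175,"jaw":10}

```text
time: 32.4
ee_pos: [544.4, 376.1, 30.4]
eef_rot: [1.965, 2.451, 0.001]
wrist_force: [-0.8, -0.1, 6.6]
gripper_width: 34.8
finger_force: 61.0
```

```bash
python3 -c "
from h import *
go([543.5,377,28],0.219)"
```

```text
ee [544.4 376.1  30.4] t 32.4 yaw_y 0.219 shift [ 1.1 -0.6  2.4] turn 0.0 q6 0.368
```

shift_gripper:
  segments:
    - {"tz":-20,"jaw":10}
    - {"tz":-60,"jaw":10}
    - {"tz":-110,"jaw":10}
    - {"tz":-140,"jaw":10}
    - {"tz":-140,"jaw":10}
    - {"tz":-140,"jaw":10}

```text
time: 33.15
ee_pos: [543.2, 375.3, 169.1]
eef_rot: [-1.965, -2.45, 0.002]
wrist_force: [-0.5, 0.0, -2.3]
gripper_width: 34.8
finger_force: 60.3
```

```bash
python3 -c "
from h import *
snap('wrist','g3');go([622,-130.3,168],1.535)
g=load('g3')['frame'][...,1].astype(int); print(g[121:222:2,280].tolist())"
```

```text
ee [543.  375.2 168.4] t 33.2 yaw_y 0.219 shift [-510.6  -32.7    1. ] turn -1.316 q6 0.368
[183, 179, 175, 179, 178, 178, 179, 183, 186, 117, 102, 102, 89, 65, 67, 67, 68, 65, 97, 142, 175, 192, 191, 191, 189, 188, 189, 187, 186, 185, 185, 185, 183, 182, 183, 183, 174, 93, 136, 157, 157, 158, 160, 159, 158, 158, 159, 160, 160, 150, 143]
```

shift_gripper:
  segments:
    - {"tx":-50,"ty":-3,"twist":-0.18,"jaw":10}
    - {"tx":-100,"ty":-6,"twist":-0.36,"jaw":10}
    - {"tx":-150,"ty":-9,"twist":-0.54,"jaw":10}
    - {"tx":-200,"ty":-12,"twist":-0.72,"jaw":10}
    - {"tx":-250,"ty":-15,"twist":-0.9,"jaw":10}
    - {"tx":-300,"ty":-18,"twist":-1.08,"jaw":10}
    - {"tx":-350,"ty":-21,"twist":-1.26,"jaw":10}
    - {"tx":-400,"ty":-24,"twist":-1.316,"jaw":10}
    - {"tx":-450,"ty":-28,"twist":-1.316,"jaw":10}
    - {"tx":-500,"ty":-32,"twist":-1.316,"jaw":10}
    - {"tx":-510,"ty":-33,"twist":-1.316,"jaw":10}
    - {"tx":-510,"ty":-33,"tz":25,"twist":-1.316,"jaw":10}
    - {"tx":-510,"ty":-33,"tz":48,"twist":-1.316,"jaw":10}
    - {"tx":-510,"ty":-33,"tz":48,"twist":-1.316,"jaw":10}

```text
time: 34.95
ee_pos: [620.3, -128.0, 118.8]
eef_rot: [-0.055, -3.135, -0.002]
wrist_force: [0.6, 0.7, -1.5]
gripper_width: 34.9
finger_force: 60.3
```

```bash
python3 -c "
from h import *
snap('wrist','g4');go([621,-130,80],1.535)
g=load('g4')['frame'][...,1].astype(int); print(g[121:222:2,280].tolist())"
```

```text
ee [ 621.4 -128.2  120.3] t 35.0 yaw_y 1.5356 shift [ 0.2 -1.8 40.3] turn 0.0006 q6 -1.758
[59, 57, 55, 56, 58, 59, 56, 56, 73, 100, 108, 105, 76, 52, 52, 54, 52, 53, 62, 74, 81, 83, 85, 83, 81, 80, 80, 79, 76, 78, 76, 77, 78, 76, 77, 77, 74, 66, 113, 131, 131, 135, 137, 137, 137, 137, 137, 139, 138, 126, 119]
```

shift_gripper:
  segments:
    - {"ty":-2,"tz":20,"jaw":10}
    - {"ty":-2,"tz":39,"jaw":10}
    - {"ty":-2,"tz":39,"jaw":10}
    - {"tx":-7,"ty":-2,"tz":39,"jaw":10}
    - {"tx":-14,"ty":-2,"tz":39,"jaw":10}
    - {"tx":-19.5,"ty":-2,"tz":39,"jaw":10}
    - {"tx":-19.5,"ty":-2,"tz":39,"jaw":10}
    - {"tx":-19.5,"ty":-2,"tz":39,"jaw":10}

```text
time: 36.0
ee_pos: [640.0, -131.6, 82.3]
eef_rot: [-0.057, -3.136, -0.001]
wrist_force: [-7.3, 0.6, -3.4]
gripper_width: 35.0
finger_force: 60.3
```

```bash
python3 -c "
from h import *
go([640.7,-130.5,81],1.535)"
```

```text
ee [ 640.  -131.6   82.3] t 36.0 yaw_y 1.5347 shift [-0.7  1.2  1.3] turn -0.0003 q6 -1.755
```

shift_gripper:
  segments:
    - {"tx":-1,"ty":1,"jaw":10}
    - {"tx":-1,"ty":1,"tz":8,"jaw":10}
    - {"tx":-1,"ty":1,"tz":16,"jaw":10}
    - {"tx":-1,"ty":1,"tz":24,"jaw":10}
    - {"tx":-1,"ty":1,"tz":31,"jaw":10}
    - {"tx":-1,"ty":1,"tz":32,"jaw":10}
    - {"tx":-1,"ty":1,"tz":32,"jaw":10}

```text
time: 36.88
ee_pos: [641.5, -130.8, 50.7]
eef_rot: [-0.057, -3.137, -0.001]
wrist_force: [-7.9, 0.7, -0.2]
gripper_width: 35.1
finger_force: 60.8
```

```bash
python3 -c "
from h import *
go([640.7,-130.5,49],1.535)"
```

```text
ee [ 641.5 -130.8   50.7] t 36.88 yaw_y 1.5347 shift [0.8 0.2 1.7] turn -0.0003 q6 -1.754
```

shift_gripper:
  segments:
    - {"tz":1,"jaw":10}
    - {"tz":1,"jaw":10}
    - {"tx":3,"tz":1,"jaw":10}
    - {"tx":4.5,"tz":1,"jaw":10}
    - {"tx":4.5,"tz":1,"jaw":10}

```text
time: 37.5
ee_pos: [637.6, -130.6, 50.4]
eef_rot: [-0.057, -3.139, -0.001]
wrist_force: [-8.4, 0.9, 2.2]
gripper_width: 35.5
finger_force: 61.1
```

shift_gripper:
  segments:
    - {"jaw":60}
    - {"jaw":60}
    - {"jaw":60}
    - {"jaw":60}
    - {"tz":-40,"jaw":85}
    - {"tz":-90,"jaw":85}
    - {"tz":-140,"jaw":85}
    - {"tx":-30,"ty":50,"tz":-200,"twist":-0.035,"jaw":85}
    - {"tx":-60,"ty":100,"tz":-260,"twist":-0.035,"jaw":85}
    - {"tx":-60,"ty":140,"tz":-280,"twist":-0.035,"jaw":85}
    - {"tx":-60,"ty":140,"tz":-280,"twist":-0.035,"jaw":85}
    - {"tx":-60,"ty":140,"tz":-280,"twist":-0.035,"jaw":85}

```text
time: 39.0
ee_pos: [703.7, 7.9, 330.2]
eef_rot: [-0.002, 3.141, -0.0]
wrist_force: [-0.6, 0.9, 0.3]
gripper_width: 85.2
finger_force: 0.0
```

```bash
python3 -c "
from h import *
d=snap('wrist','e1');snap('side','es');go([700,10,330],1.57)
for ar,r in white(d): print(ar,np.round(r[0],1),np.round(r[1],1),plane(d,[r[0]],60).round(1))
cv2.imwrite('pics/e1c.png',cv2.resize(d['frame'][:270,40:540,::-1],(800,432)))"
```

```text
ee [702.5   6.  328. ] t 39.1 yaw_y 1.5696 shift [ 2.5  4.  -2. ] turn -0.0004 q6 -1.578
1675.0 [408.7 118. ] [26.3 71.3] [[641.3 156.5  60. ]]
1521.0 [158.9 112.2] [70.4 26.1] [[ 635.1 -128.6   60. ]]
```

View pics/e1c.png

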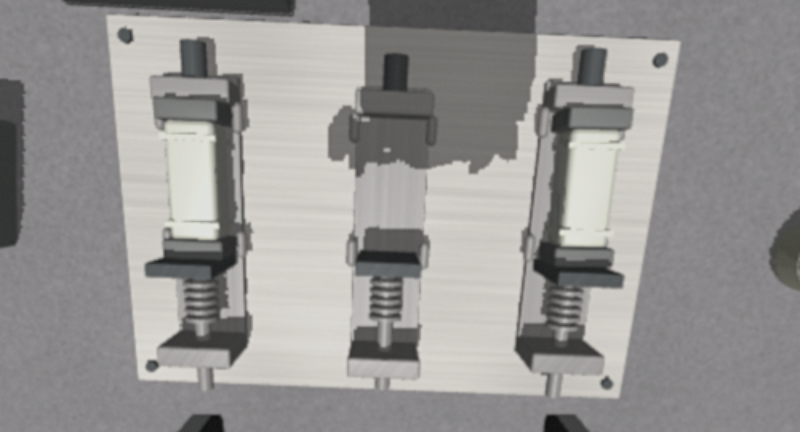

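shift_gripper:
  segments:
    - {"jaw":85}
    - {"jaw":85}
    - {"jaw":85}

```text
time: 39.48
ee_pos: [703.3, 6.3, 329.3]
eef_rot: [-0.003, -3.141, 0.0]
wrist_force: [0.2, 1.2, -0.4]
gripper_width: 85.0
finger_force: 0.0
```

```bash
python3 -c "
from h import *
d=snap('wrist','e2');go([480,-305,250],1.409)
for n in('d1','e2'):
  d=load(n)
  for ar,r in white(d): print(n,ar,np.round(r[0],1),np.round(r[1],1),plane(d,[r[0]],60).round(1))
  for u in ((118,28),(451,42),(135,232),(419,243)):
    try:
      q=u if n=='d1' else proj(d,plane(load('d1'),[u],12))[0]
      c,r=blob(d,q,0,110,9); print('scr',np.round(r[0],1),plane(d,[r[0]],12).round(1)[0])
    except Exception as e: print(e)"
```

```text
ee [703.4   6.5 329.5] t 39.52 yaw_y 1.5693 shift [ 222.9 -311.8   79.6] turn 0.1603 q6 -1.577
d1 1654.0 [406.5 122.3] [26.2 70.8] [[640.8 155.2  60. ]]
d1 1553.0 [156.5 118. ] [71.3 26. ] [[ 635.6 -130.8   60. ]]
scr [118.  27.] [ 530.8 -183.5   12. ]
max() iterable argument is empty
max() iterable argument is empty
max() iterable argument is empty
e2 1663.0 [409.9 117.9] [26.2 71.2] [[640.8 156.3  60. ]]
e2 1573.0 [160. 114.] [71.7 26. ] [[ 635.8 -128.6   60. ]]
scr [119.  23.] [ 531.2 -183.7   12. ]
scr [453.   37.5] [547.8 216.9  12. ]
max() iterable argument is empty
max() iterable argument is empty
```

shift_gripper:
  segments:
    - {"tx":30,"ty":-45,"twist":0.08,"jaw":85}
    - {"tx":60,"ty":-90,"twist":0.16,"jaw":85}
    - {"tx":90,"ty":-135,"twist":0.16,"jaw":85}
    - {"tx":120,"ty":-180,"twist":0.16,"jaw":85}
    - {"tx":150,"ty":-225,"twist":0.16,"jaw":85}
    - {"tx":180,"ty":-270,"twist":0.16,"jaw":85}
    - {"tx":200,"ty":-315,"twist":0.16,"jaw":85}
    - {"tx":200,"ty":-315,"tz":50,"twist":0.16,"jaw":85}
    - {"tx":200,"ty":-315,"tz":110,"twist":0.16,"jaw":85}
    - {"tx":200,"ty":-315,"tz":170,"twist":0.16,"jaw":85}
    - {"tx":200,"ty":-315,"tz":190,"twist":0.16,"jaw":85}
    - {"tx":200,"ty":-315,"tz":190,"twist":0.16,"jaw":85}
    - {"tx":200,"ty":-315,"tz":190,"twist":0.16,"jaw":85}

```text
time: 41.15
ee_pos: [504.0, -308.4, 141.0]
eef_rot: [0.252, 3.13, -0.001]
wrist_force: [0.3, -0.4, 0.2]
gripper_width: 85.0
finger_force: 0.0
```

```bash
python3 -c "
from h import *
d=snap('wrist','n1');go([502.9,-308.1,79],1.4105)
p=proj(d,[[502.5,-308,78]])[0];c,r=blob(d,p,0,45,35);print(p,r[0],r[1],plane(d,[r[0]],78))"
```

```text
ee [ 504.2 -308.4  141.4] t 41.2 yaw_y 1.41 shift [ 1.5  0.2 62.4] turn -0.0005 q6 -1.979
[278.60784141 229.66393383] (279.5, 229.0) (56.0, 65.0) [[ 502.17231885 -307.40930505   78.        ]]
```

Knob is where expected; grasp and push home.

shift_gripper:
  segments:
    - {"tx":1,"tz":30,"jaw":85}
    - {"tx":1,"tz":60,"jaw":85}
    - {"tx":1,"tz":62,"jaw":85}
    - {"tx":1,"tz":62,"jaw":85}
    - {"tx":1,"tz":62,"jaw":20}
    - {"tx":1,"tz":62,"jaw":20}
    - {"tx":1,"tz":62,"jaw":20}
    - {"tx":1,"tz":62,"jaw":20}
    - {"tx":1,"tz":62,"jaw":20}
    - {"tx":1,"tz":62,"jaw":20}

```text
time: 42.45
ee_pos: [502.7, -307.9, 78.9]
eef_rot: [0.253, 3.13, -0.001]
wrist_force: [-2.6, 0.9, 7.6]
gripper_width: 38.2
finger_force: 59.3
```

```bash
python3 -c "
from h import *
go([542.4,-315.2,81],1.409)"
```

```text
ee [ 502.7 -307.9   78.9] t 42.45 yaw_y 1.4095 shift [-40.4  -0.8  -2.1] turn 0.0005 q6 -1.98
```

shift_gripper:
  segments:
    - {"tx":-10,"jaw":20}
    - {"tx":-20,"jaw":20}
    - {"tx":-30,"jaw":20}
    - {"tx":-38,"jaw":20}
    - {"tx":-41,"jaw":20}
    - {"tx":-41,"jaw":20}
    - {"tx":-41,"jaw":20}

```text
time: 43.32
ee_pos: [542.1, -315.1, 78.9]
eef_rot: [-0.253, -3.131, 0.001]
wrist_force: [-5.4, -3.1, 8.1]
gripper_width: 38.9
finger_force: 60.0
```

```bash
python3 -c "
from h import *
go([542.4,-315.2,81],1.409)"
```

```text
ee [ 542.1 -315.1   78.9] t 43.33 yaw_y 1.4096 shift [-0.3 -0.1 -2.1] turn 0.0006 q6 -1.953
```

shift_gripper:
  segments:
    - {"tx":-2,"jaw":20}
    - {"tx":-2,"jaw":20}
    - {"tx":-2,"jaw":20}

```text
time: 43.7
ee_pos: [542.1, -315.0, 78.8]
eef_rot: [-0.252, -3.127, -0.0]
wrist_force: [-13.3, -2.5, 13.4]
gripper_width: 38.4
finger_force: 60.4
```

shift_gripper:
  segments:
    - {"tx":1,"jaw":85}
    - {"tx":1,"jaw":85}
    - {"tx":1,"jaw":85}
    - {"tx":1,"jaw":85}
    - {"tx":1,"tz":-50,"jaw":85}
    - {"tx":1,"tz":-100,"jaw":85}
    - {"tx":30,"tz":-130,"jaw":85}
    - {"tx":42,"tz":-130,"jaw":85}
    - {"tx":42,"tz":-130,"jaw":85}
    - {"tx":42,"tz":-130,"jaw":85}

```text
time: 44.95
ee_pos: [503.2, -307.6, 206.5]
eef_rot: [-0.252, -3.13, -0.001]
wrist_force: [-0.1, -0.2, 0.1]
gripper_width: 84.7
finger_force: 0.0
```

```bash
python3 -c "
from h import *
d=snap('wrist','z1');sc=snap('scene','z2');go([502.9,-308.1,79],1.4105)
p=proj(d,[[542,-315,78]])[0];c,r=blob(d,p,0,45,35);print(p,r[0],r[1],plane(d,[r[0]],78))
cv2.imwrite('pics/z.png',np.hstack([cv2.resize(d['frame'],(400,300)),cv2.resize(sc['frame'][100:350,80:460],(400,300))])[:,:,::-1])"
```

```text
ee [ 503.4 -307.7  206.6] t 45.05 yaw_y 1.4102 shift [  0.2  -0.6 127.6] turn -0.0003 q6 -1.979
[277.13292043 250.2674029 ] (278.0, 249.5) (41.0, 48.0) [[ 541.44741121 -314.19132558   78.        ]]
```

View pics/z.png

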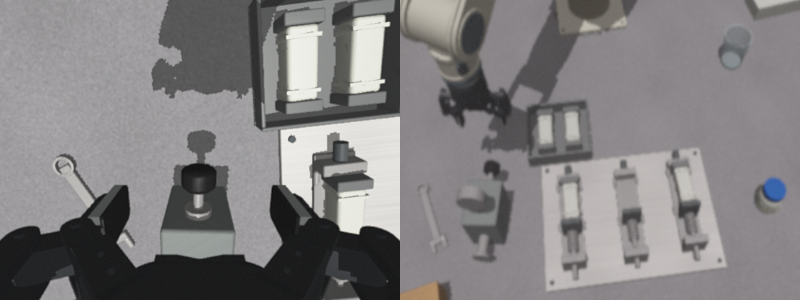

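The knob is home at (541, -314). Both spent cartridges lie in the bin, both fresh ones are seated in the outer holders, and no third cartridge is on the bench.

```bash
python3 -c "
from plant import arm, optics
print(arm.hand_in())"
```

```text
the job is handed in; nothing more can be done
None
```

I handed the job in at about 45 s, and no verdict came back: by the pictures and the forces felt, both spent cartridges are in the bin, both fresh ones that were present are clamped in the two outer holders, the knob is home, and the bystanders were not touched.

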